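# Ratchet a flange nut tight in its walled pocket

### The arm

A 7-joint arm with a two-finger parallel gripper is mounted at the origin on the work surface. World frame = base frame: x ahead of the robot, y to its left, z up, the work surface at z = 0. Lengths are in m, angles in rad, forces in N, time in s.
With the tool pointing down it reaches from about 0.4 to 0.85 m from the base axis. Payload 10.4 kg.
Tool frame: the origin (TCP) lies midway between the tips of the shut fingers; the grasp point (between the pads) lies 19 mm behind it (grip_point_offset is the distance from the TCP to the grasp point, in m); y points along the fingers, z is the direction in which the jaws open and shut, and the axes are right-handed (so a half turn about y gives the same grasp; the last joint's range is limited). The gripper opens to 85 mm and grips with 20 to 120 N. Pads are 22 mm wide; open, the fingers measure 114 mm over their backs; the gripper's body (76 mm by 85 mm) begins 54 mm behind the grasp point. The pads swing forward as they close: fully open they stand 13 mm farther back than shut.
Start: joints at [-1.221, 0.332, -0.065, 1.46, 0.022, 1.35, -0.088], TCP at [0.228, 0.582, 0.231] pointing down, gripper open.
Joint ranges: [-2.6, 2.6], [-0.5, 2.12], [-1.47, 1.34], [0.16, 2.42], [-1.27, 4.41], [0.06, 2.06], [-2.6, 2.6]. Speed limits (rad/s): [2.22, 2.22, 2.79, 2.79, 3.14, 3.14, 3.14].

### API

Orientations are given as a unit quaternion [x, y, z, w].
In Python, from workcell import * gives the robot as it stands.
- The arm moves only by the tool send_rows, never from a script. Its argument "motion" is a list of rows, each a list of 7 numbers: the opening in per cent of the stroke, from 0 (shut) to 100 (fully open), then the shift along the tool's x, y, z in m, then the turn, a rotation vector about the tool's x, y, z in rad. In form: [[claw, tx, ty, tz, ax, ay, az], ...]. A call has 1 to 10 rows; each row is the pose to reach, as a shift and turn from the pose commanded when the call began, along the tool's axes at that moment; what a row does not reach only later rows make up. A row lasts 1/12 s, in which the tool goes at most 41.7 mm and 7.16 degrees, less where a joint would pass 70% of its speed; a pose out of reach is approached as far as the arm can. A call with a gripper value outside its range is refused whole. The fingers move at their own pace and stop on an object; "squeeze" is the grip in N (left out, the last holds). Time passes only in rows, so rows that repeat a pose let the fingers close. It gives the time, the measured TCP pose, the force and the opening at its end, in the units of the state.
- get_obs(): the state, without advancing time (a new reading comes with each control period).
- camera(name): name is "side" or "top" or "wrist"; returns a dict with "pixels" (420x560x3 uint8, red, green, blue), "range_z" (420x560 float32, m along the optical axis (not along the pixel's ray), 0 where there is no reading), "fovy" (degrees; the focal length in pixels is half the picture's height over the tangent of half this angle, whatever the lens; pixels are square), "cx", "cy" (the principal point, pixels), "view" (4x4, takes a point from world to camera coordinates); the wrist camera has in their place "T_tool_cam" (4x4, takes a point from camera to tool coordinates, whose origin is the TCP and whose axes are the tool frame's). Camera axes: x right, y down, z forward; pixel columns grow to the right and rows downward; lengths in m; the calibration is good to about 2 mm. A picture is of the moment at which its call begins: read the wrist's pose just before it.
- hand_in(): hands the job in, once; it reports no verdict.
The state is a dict: "clock": time; "joint_pos": joint angles; "joint_velocities": joint speeds; "tau": joint torques, N m; "position": TCP position; "ee_rot": TCP orientation; "ft_force": force on the tool from outside, world axes, zero at the start; "torque": the same for the moment, N m; "grip_width": opening from 0.0 (shut) to 1.0 (fully open).
Only numpy, scipy, OpenCV 4.12 (cv2) and the standard library are available. Lean on these libraries where they do the work, as an engineer would, in place of code of your own. Each camera call takes 0.05 s, during which the arm holds its last target.

### The job

Use the larger ring spanner to tighten the flange nut in the gearbox cover, clockwise from above: the pocket's walls allow only a short swing, so lift and reseat the spanner for each stroke. When the nut comes up against its stop, pull it snug (about 10 N at the handle) without ever wrenching it or levering hard against the walls. Then lay the spanner, not dropped, back flat on the rubber mat and leave the other things where they are.

Things in the scene. Friction and masses are not known exactly. Their poses are not given: they have to be found in the camera images.
- spanner: Larger of the two steel ring spanners on the mat, flat, 0.24-0.39 kg. Origin: ring centre, underside; z up; handle along -x. Hex ring 38.4 mm across flats inside (flats face +x and -x), 56 outside, 14 thick; handle 16 wide, 12 thick, flush with the underside, ends 200 mm from the ring centre; balances about 60 mm from it. Gripped 105 to 135 mm from the ring centre the fingers clear the cover.
- cover: Cast aluminium gearbox cover, fixed. Origin: on the nut's axis at bench level; z up. Round body of 118 mm radius centred 115 mm along its +x, 60 mm high; towards -x a round pad, 88 mm radius about the origin, top at 57.3 mm: the pocket's open side, over which the handle points when on the nut (spanner yaw = cover yaw is the middle of the swing). Let go over the nut it settles, and once seated it stays, flat on nut and pad.
- walls: The pocket's two cast walls, part of the cover, same origin and axes. 10 mm thick, 40 to 84 mm from the nut's axis, tops 96 mm above the bench. Their inner faces stop the handle when the spanner's yaw differs from the cover's by 42 degrees either way.
- nut (a joint): Turn of the flange nut, rad; grows as it tightens, clockwise from above. Starts at 0.9 to 1.95; firm stop at 3.40. Stays where it is left; running torque about 0.45 N m. At value q the spanner fits on at the cover's yaw minus q, plus any multiple of 60 degrees; about 7 degrees of play either way.
- nut_top (a point): Centre of the top face of the steel hex flange nut (36 mm across flats), 72.5 mm above the bench. Greased. Top 3 mm: a cone, 30 to 36 mm diameter; hex sides from 69.5 down to 57.5 mm, where the 52 mm round flange carries the seated spanner's underside. A 22 mm stud stands 8 mm above the nut: a lift of 15 to 20 mm frees the hex, 30 mm clears the stud.
- mat: Black rubber mat, fixed, 270 mm (its x) by 210 mm (its y), 4 mm thick. Origin: centre of its underside. Both spanners start on it side by side, handles to its -x, about 100 mm apart, in either order; lay the large one back on it, at its old place or any free spot.
- small_spanner: The smaller steel ring spanner, 140 mm long overall from ring centre to end, ring 28 mm across; too small for the nut. Leave it alone. Origin: ring centre, underside; handle along -x.
- bearing: Loose steel bearing ring, 62 mm diameter, 16 mm high, standing on the bench to the left. Origin: centre of its underside. Leave alone.
- collar: Loose dark steel collar, 48 mm diameter, 18 mm high, on the bench to the right. Origin: centre of its underside. Leave alone.

How it is judged:
On the way, in this order (a step that is already met when the one before it is completed fails the run):
1. the large spanner is seated on the nut (z of spanner in the frame of cover below 0.0615 m and horizontal distance between spanner and nut_top below 0.004 m), for 0.2 s.
2. the nut is at its stop and pulled snug with the spanner (the forces of all contact points on the hex add up: roughly 100 N per N m) (value of joint nut above 3.37 rad and contact force between spanner and nut above 65 N), for 0.2 s.
At the end, for the whole second after the job is handed in: The nut reads above 3.35 rad (stop at 3.40); the large spanner lies still and flat on the mat (underside within 8 mm of its top, tilt under 0.1 rad, its ring centre over the mat), let go; the small spanner, bearing and collar have not moved more than 30 mm (value of joint nut above 3.35 rad and height (world z) of spanner below 0.012 m and angle between spanner's own z axis and vertical below 0.1 rad and linear speed of spanner below 0.02 m/s and x of spanner in the frame of mat between -0.135 and 0.135 m and y of spanner in the frame of mat between -0.105 and 0.105 m and distance of each of small_spanner, bearing, collar from where it was at the start of the episode below 0.03 m); the robot touches nothing.
It fails at once if the spanner bears on the nut with more than 280 N in all (well over 20 N at the grip, or jammed) (contact force between spanner and nut above 280 N).
It fails at once if the spanner is levered against the walls with more than 25 N (contact force between spanner and walls above 25 N).
It fails at once if the spanner is dropped (falls free faster than 0.9 m/s) (linear speed of spanner above 0.9 m/s and contact force between spanner and the fingers below 0.3 N).
It fails at once if another thing (small spanner, bearing, collar) is moved more than 30 mm (distance of any of small_spanner, bearing, collar from where it was at the start of the episode above 0.03 m).
It also fails if it takes over 72 s, if anything falls off the work surface, if the arm or the gripper's body presses on something with over 40 N, if the wrist force passes 120 N, or if a joint passes its speed limit or range.

## Working session

There is one attempt and no reset: what is moved stays moved. The work goes in short steps, Python scripts to look and compute and a tool call to move; the robot and the scene stay as the last step left them, time stands still between calls to the robot, and variables do not carry over. Pictures are saved under pics/ and viewed, and the job is handed in when it is done.

Besides the shell and the picture viewer there is one more tool, called after ">>>" as name(argument=value, ...) on one line, values as JSON. send_rows: Moves the arm, as the interface text tells. Its arguments: {"type":"object","properties":{"motion":{"type":"array"},"squeeze":{"type":"number"}},"required":["motion"]}

```bash
ls; mkdir -p pics; python3 - <<'E'
from workcell import *
import cv2
o=get_obs();print(o)
for n in ["side","top","wrist"]:
    c=camera(n);cv2.imwrite(f"pics/a_{n}.png",c["pixels"][:,:,::-1])
    print(n,c["fovy"],c["cx"],c["cy"],c.get("view",c.get("T_tool_cam")))
E
```

```text
pics
{'clock': 0.0, 'joint_pos': array([-1.22059131,  0.33287699, -0.06470103,  1.46094988,  0.02159205,
        1.34992909, -0.08849678]), 'joint_velocities': array([ 1.01562872e-03, -1.24411792e-03,  1.05754687e-03,  6.62952348e-04,
       -8.21461299e-04,  3.99069441e-04, -8.98635680e-05]), 'tau': array([-4.45949199e-04, -6.25458169e+01,  4.86631610e-02, -3.91609061e+01,
        1.61775813e-02,  9.84466402e-03,  2.39834588e-05]), 'position': array([0.22750426, 0.58170374, 0.23050866]), 'ee_rot': array([ 0.69537279, -0.13111097,  0.13096158, -0.69434549]), 'ft_force': array([ 0.29772668,  0.30320003, -0.1848237 ]), 'torque': array([0.01877457, 0.05390416, 0.02026004]), 'grip_width': 0.9984879628069246}
side 52.87654794119363 275.30304158285446 209.01577595785136 [[ 0.94001223 -0.34079092  0.01544502 -0.59519127]
 [-0.24566158 -0.70763947 -0.66249284  0.1699119 ]
 [ 0.23670105  0.61895713 -0.74890899  0.97412529]
 [ 0.          0.          0.          1.        ]]
top 47.6306373021279 275.63453373478353 203.9402614112685 [[ 0.04665993 -0.99890645  0.00295867 -0.07449749]
 [-0.97633484 -0.04623133 -0.21126512  0.60705063]
 [ 0.21117088  0.00696896 -0.97742432  1.14589073]
 [ 0.          0.          0.          1.        ]]
wrist 66.03628836245302 274.5531113536446 212.2997174382877 [[-3.83320510e-05  9.60714854e-01  2.77537328e-01 -6.91216022e-02]
 [ 5.72526209e-04 -2.77537262e-01  9.60714703e-01 -1.42566174e-01]
 [ 9.99999835e-01  1.95723560e-04 -5.39395861e-04 -4.96661143e-04]
 [ 0.00000000e+00  0.00000000e+00  0.00000000e+00  1.00000000e+00]]
```

View pics/a_top.png

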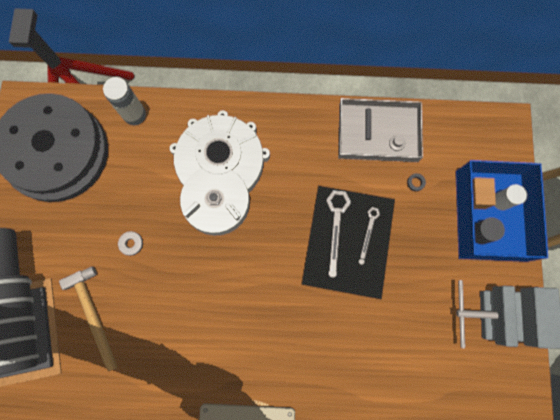

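View pics/a_side.png

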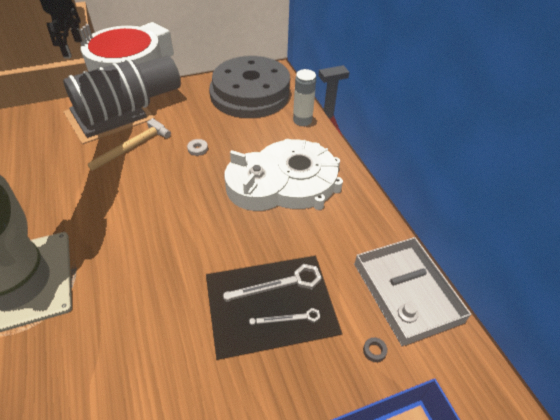

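View pics/a_wrist.png

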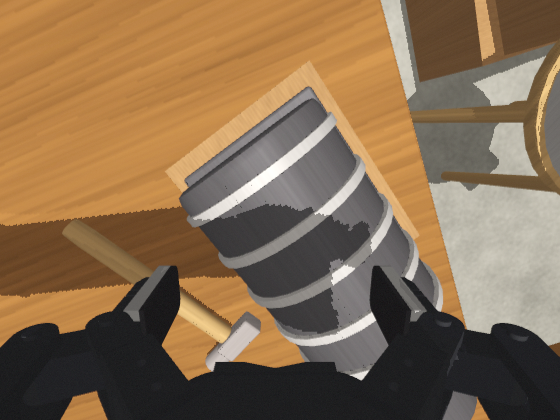

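```bash
cat > h.py <<'E'
from workcell import *
import cv2, numpy as np
from scipy.spatial.transform import Rotation as R
def ray(c,u,v,z,T=None):
    f=c["pixels"].shape[0]/2/np.tan(np.radians(c["fovy"]/2))
    d=np.array([(u-c["cx"])/f,(v-c["cy"])/f,1.])
    if T is None: T=np.linalg.inv(c["view"])
    o=T[:3,3]; w=T[:3,:3]@d
    return o+w*(z-o[2])/w[2]
def wT(c,o):
    T=np.eye(4);T[:3,:3]=R.from_quat(o["ee_rot"]).as_matrix();T[:3,3]=o["position"]
    return T@c["T_tool_cam"]
def crop(img,x0,y0,x1,y1,s,name):
    cv2.imwrite(name,cv2.resize(img[y0:y1,x0:x1,::-1],None,fx=s,fy=s,interpolation=cv2.INTER_CUBIC))
E
python3 - <<'E'
from h import *
c=camera("top");p=c["pixels"]
crop(p,300,180,400,300,5,"pics/b1.png");crop(p,160,100,280,240,4,"pics/b2.png")
d=camera("side");crop(d["pixels"],200,120,360,360,2.5,"pics/b3.png")
# spanner mask: bright low-saturation inside mat region
hsv=cv2.cvtColor(p,cv2.COLOR_RGB2HSV)
matm=((hsv[:,:,2]<60)).astype(np.uint8);matm[:, :295]=0;matm[:,405:]=0;matm[:180]=0;matm[305:]=0
cn,_=cv2.findContours(matm,cv2.RETR_EXTERNAL,cv2.CHAIN_APPROX_NONE)
k=max(cn,key=cv2.contourArea);r=cv2.minAreaRect(k);print("mat",r)
for q in cv2.boxPoints(r):print(q,ray(c,*q,0.004))
m=np.zeros_like(matm);cv2.drawContours(m,[k],-1,1,-1)
s=((hsv[:,:,2]>90)&(m>0)).astype(np.uint8)
n,l,st,ce=cv2.connectedComponentsWithStats(s)
for i in range(1,n):
    if st[i,4]>20:
        print(st[i],ce[i],ray(c,*ce[i],0.016))
        ys,xs=np.where(l==i)
        P=np.array([ray(c,x,y,0.017)[:2] for x,y in zip(xs,ys)])
        mu=P.mean(0);w,v=np.linalg.eigh(np.cov((P-mu).T));a=v[:,1]*np.sign(v[0,1]);t=(P-mu)@a
        print("ax",a,np.degrees(np.arctan2(a[1],a[0])),"far",mu+a*t.max(),"near",mu+a*t.min())
E
```

```text
mat ((349.2054443359375, 241.91793823242188), (79.8305435180664, 99.65184783935547), 9.659893989562988)
[301.49536 284.33963] [ 0.41404363 -0.12207675  0.004     ]
[318.21686 186.10074] [ 0.67768813 -0.15795231  0.004     ]
[396.91553 199.49625] [ 0.6506339 -0.3699937  0.004    ]
[380.19403 297.73514] [ 0.38956406 -0.32520662  0.004     ]
[358 207  22  58 354] [368.11299435 233.03954802] [ 0.55407535 -0.29094856  0.016     ]
ax [ 0.97250205 -0.2328943 ] -13.46753139201039 far [ 0.62461913 -0.30768764] near [ 0.47202684 -0.27114492]
```

View pics/b1.png

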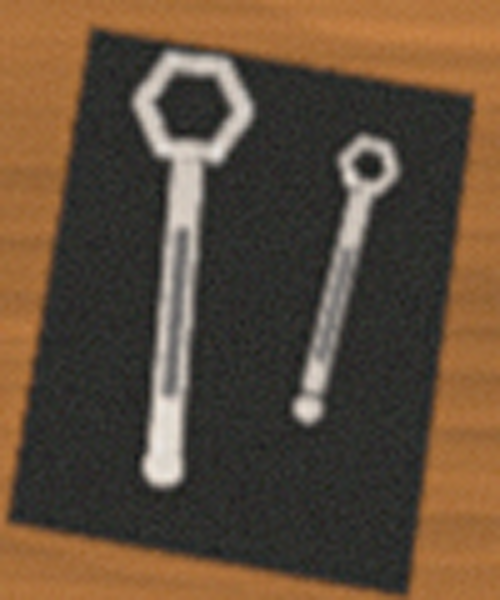

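View pics/b2.png

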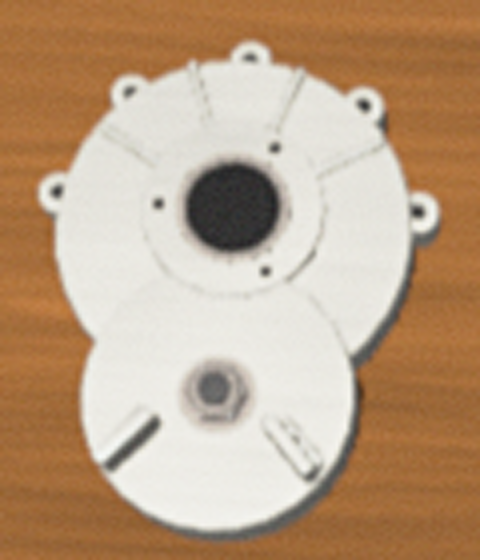

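View pics/b3.png

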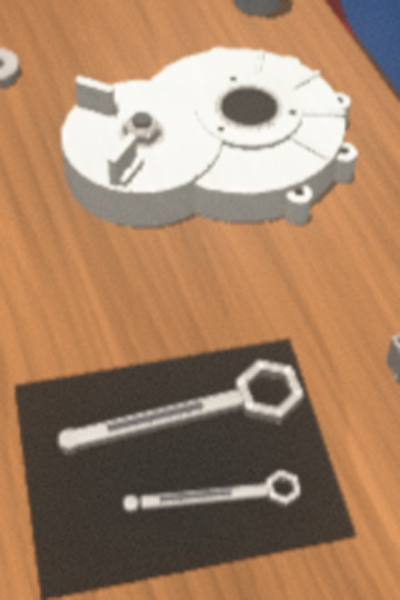

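```bash
python3 - <<'E'
from h import *
c=camera("top");o=get_obs()
print("ring",ray(c,338,201,0.018),"end",ray(c,332.4,273.6,0.016))
print("stud",ray(c,213.3,196.8,0.0805),"bore",ray(c,218,151.8,0.06))
d=camera("side")
g=lambda x,y:(x/2.5+200,y/2.5+120)
print("S ring",ray(d,*g(270,388),0.018),"end",ray(d,*g(69,437),0.016),"stud",ray(d,*g(141,119),0.0805))
print(R.from_quat(o["ee_rot"]).as_matrix().round(3))
E
```

```text
ring [ 0.63581056 -0.21030923  0.018     ] end [ 0.44441001 -0.19981114  0.016     ]
stud [0.61747782 0.11167751 0.0805    ] bore [0.74325158 0.11129123 0.06      ]
S ring [ 0.63582458 -0.21418244  0.018     ] end [ 0.44673076 -0.20080208  0.016     ] stud [0.61689345 0.10660646 0.0805    ]
[[ 0.931 -0.     0.364]
 [-0.364 -0.     0.931]
 [ 0.    -1.    -0.   ]]
```

```bash
cat >> h.py <<'E'
def go(p,yaw=None,o=None):
    "shift/turn from measured pose to tcp p with tool x at yaw (deg), tool y straight down"
    o=o or get_obs();M=R.from_quat(o["ee_rot"])
    t=M.inv().apply(np.array(p)-o["position"])
    if yaw is None: x=M.as_matrix()[:,0];yaw=np.degrees(np.arctan2(x[1],x[0]))
    a=np.radians(yaw);x=np.array([np.cos(a),np.sin(a),0]);y=np.array([0,0,-1.]);z=np.cross(x,y)
    G=R.from_matrix(np.c_[x,y,z]);r=(M.inv()*G).as_rotvec()
    print("shift",t.round(4),"turn",r.round(4),"rows",np.linalg.norm(t)/.0417,np.degrees(np.linalg.norm(r))/7.16)
    return t,r
def st():
    o=get_obs();x=R.from_quat(o["ee_rot"]).as_matrix()
    print(round(o["clock"],2),"pos",o["position"].round(4),"yaw",np.degrees(np.arctan2(x[1,0],x[0,0])).round(2),"y",x[:,1].round(3),"F",o["ft_force"].round(1),"T",o["torque"].round(2),"w",round(o["grip_width"],3),"j",o["joint_pos"].round(2))
    return o
E
python3 -c "
from h import *
go([.61,.109,.2],0)"
```

```text
shift [ 0.5284  0.0312 -0.3013] turn [ 3.000e-04 -3.728e-01 -0.000e+00] rows 14.605187223186071 2.982992635427387
```

>>> send_rows(motion=[[100, 0.528, 0.031, -0.301, 0, -0.373, 0], [100, 0.528, 0.031, -0.301, 0, -0.373, 0], [100, 0.528, 0.031, -0.301, 0, -0.373, 0], [100, 0.528, 0.031, -0.301, 0, -0.373, 0], [100, 0.528, 0.031, -0.301, 0, -0.373, 0], [100, 0.528, 0.031, -0.301, 0, -0.373, 0], [100, 0.528, 0.031, -0.301, 0, -0.373, 0], [100, 0.528, 0.031, -0.301, 0, -0.373, 0], [100, 0.528, 0.031, -0.301, 0, -0.373, 0], [100, 0.528, 0.031, -0.301, 0, -0.373, 0]])

```text
clock: 1.18
position: [0.4884, 0.2591, 0.2105]
ee_rot: [-0.707, -0.0, -0.0, 0.707]
ft_force: [1.0, 0.9, 0.1]
grip_width: 0.996
```

```bash
python3 -c "
from h import *
st();go([.61,.109,.2],0)"
```

```text
1.18 pos [0.4884 0.2591 0.2105] yaw 0.02 y [ 0.001  0.    -1.   ] F [1.  0.9 0.1] T [-0.02  0.02  0.04] w 0.996 j [-0.7   0.18  0.15  1.69 -0.03  1.27  1.02]
shift [ 0.1216  0.0105 -0.1501] turn [-0.0005  0.0003  0.0005] rows 4.639739883754123 0.00625947663828908
```

>>> send_rows(motion=[[100, 0.122, 0.01, -0.15, 0, 0, 0], [100, 0.122, 0.01, -0.15, 0, 0, 0], [100, 0.122, 0.01, -0.15, 0, 0, 0], [100, 0.122, 0.01, -0.15, 0, 0, 0], [100, 0.122, 0.01, -0.15, 0, 0, 0], [100, 0.122, 0.01, -0.15, 0, 0, 0], [100, 0.122, 0.01, -0.15, 0, 0, 0]])

```text
clock: 1.77
position: [0.61, 0.1089, 0.1998]
ee_rot: [0.707, -0.001, 0.001, -0.707]
ft_force: [0.1, 1.2, 0.3]
grip_width: 0.998
```

```bash
python3 -c "
from h import *
o=st();c=camera('wrist');cv2.imwrite('pics/c1.png',c['pixels'][:,:,::-1])
np.savez('c1.npz',px=c['pixels'],rz=c['range_z'],T=wT(c,o))
"
```

```text
1.77 pos [0.61   0.1089 0.1998] yaw -0.19 y [-0.    -0.001 -1.   ] F [0.1 1.2 0.3] T [ 0.02 -0.01  0.01] w 0.998 j [-0.46  0.34  0.27  1.53 -0.09  1.28  1.38]
```

View pics/c1.png

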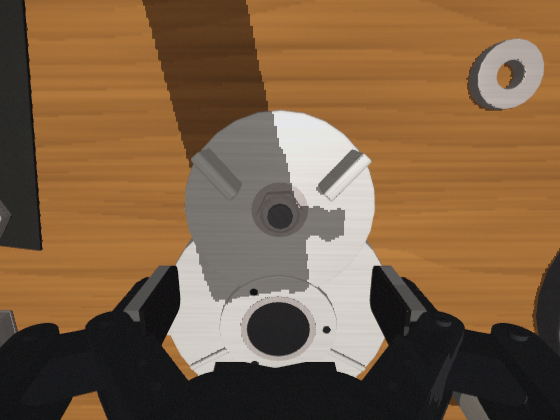

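```bash
python3 -c "
from h import *
z=np.load('c1.npz');p=z['px'][170:260,230:335]
g=cv2.convertScaleAbs(p,alpha=1.6)
crop(g,0,0,105,90,7,'pics/c2.png')
r=z['rz'][170:260,230:335];print(r[10::8,10::8].round(4))
"
```

```text
[[0.2892 0.2882 0.2891 0.2871 0.2886 0.2887 0.2882 0.2881 0.289  0.2891
  0.2878 0.2695]
 [0.2903 0.2905 0.2898 0.2915 0.29   0.2909 0.2912 0.2908 0.2901 0.2893
  0.2733 0.2531]
 [0.2934 0.2924 0.2918 0.291  0.2807 0.2799 0.2806 0.2926 0.292  0.2929
  0.2919 0.2517]
 [0.2949 0.2948 0.2955 0.2803 0.2788 0.2756 0.2781 0.2818 0.2937 0.2949
  0.2941 0.2945]
 [0.2968 0.2967 0.2957 0.2808 0.2731 0.2717 0.2727 0.281  0.2951 0.2969
  0.2975 0.2966]
 [0.3003 0.298  0.2977 0.2828 0.2751 0.2752 0.2735 0.2835 0.2985 0.3
  0.2981 0.2983]
 [0.3015 0.3008 0.3026 0.3013 0.2854 0.2771 0.2841 0.3017 0.3006 0.3015
  0.3006 0.3019]
 [0.3026 0.303  0.3036 0.3029 0.3032 0.3052 0.3039 0.3035 0.3028 0.3034
  0.3032 0.3025]
 [0.3049 0.305  0.3043 0.3048 0.3053 0.3056 0.3057 0.3057 0.3054 0.3056
  0.3072 0.306 ]
 [0.3087 0.308  0.3066 0.3087 0.3086 0.3085 0.3074 0.3076 0.3078 0.3073
  0.3068 0.3073]]
```

View pics/c2.png

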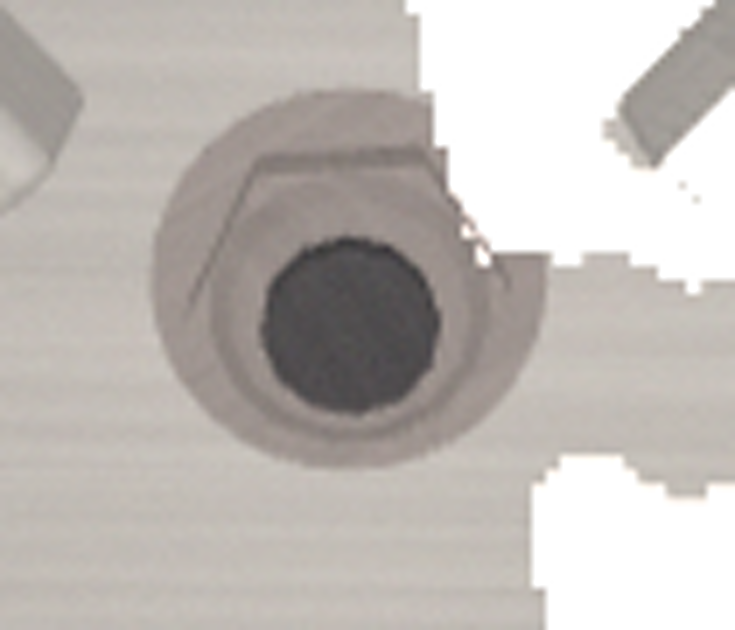

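```bash
python3 -c "
from h import *
z=np.load('c1.npz');T=z['T'];rz=z['rz'];c=camera('wrist')
f=210/np.tan(np.radians(c['fovy']/2))
v,u=np.mgrid[0:420,0:560]
P=np.stack([(u-c['cx'])/f*rz,(v-c['cy'])/f*rz,rz],-1)@T[:3,:3].T+T[:3,3]
w=lambda x,y,h:ray(c,x/7+230,y/7+170,h,T)
print('stud',w(351,325,.0805),'flange',w(349,278,.0575))
for a,b,h in [((255,172),(430,163),.0695),((258,156),(425,147),.0575)]:
  A=w(*a,h);B=w(*b,h);d=B-A;print(A,B,np.linalg.norm(d),np.degrees(np.arctan2(d[1],d[0])))
n=w(351,325,.0805)[:2]
m=(P[...,2]>.088)&(P[...,2]<.104)&(rz>0)&(np.hypot(P[...,0]-n[0],P[...,1]-n[1])<.1)
print('padz',np.median(P[140:160,270:290,2]))
k,l,s,ce=cv2.connectedComponentsWithStats(m.astype(np.uint8))
for i in range(1,k):
  if s[i,4]>50:
    Q=P[l==i];mu=Q.mean(0);e=np.linalg.eigh(np.cov((Q[:,:2]-mu[:2]).T))[1][:,1];a=mu[:2]-n
    print(s[i,4],mu,'axis',np.degrees(np.arctan2(e[1],e[0])),'bearing',np.degrees(np.arctan2(a[1],a[0])),np.hypot(*a))
"
```

```text
stud [0.61984483 0.11239315 0.0805    ] flange [0.62037525 0.11249379 0.0575    ]
[0.60337935 0.10067359 0.0695    ] [0.60230565 0.12229127 0.0695    ] 0.021644326027030515 92.84340375874972
[0.60402632 0.10075257 0.0575    ] [0.60290709 0.12224612 0.0575    ] 0.021522666604347235 92.98085684201902
padz 0.05732681190926303
812 [0.58225824 0.06135331 0.09515114] axis -138.5059921342937 bearing -126.36854514940244 0.06338625145017773
831 [0.58344493 0.16343029 0.09510564] axis 137.17848430415043 bearing 125.49661775411737 0.06268765990363148
```

```bash
python3 -c "
from h import *
st();go([.525,-.206,.2],-3)"
```

```text
1.87 pos [0.609  0.1119 0.2001] yaw 0.07 y [-0.     0.001 -1.   ] F [ 0.5  0.9 -0.2] T [ 0.03 -0.01  0.04] w 1.001 j [-0.46  0.34  0.27  1.53 -0.09  1.28  1.38]
shift [-8.440e-02 -1.000e-04 -3.178e-01] turn [-0.0006  0.0536 -0.0004] rows 7.885717384728087 0.42896409334840535
```

```bash
python3 -c "
from h import *
o=st();st();c=camera('wrist');print(o['joint_velocities'].round(3));np.savez('c3.npz',px=c['pixels'],rz=c['range_z'],T=wT(c,o))
o=st();cv2.imwrite('pics/c3.png',cv2.resize(cv2.convertScaleAbs(c['pixels'][170:260,230:335,::-1],alpha=1.6),None,fx=7,fy=7,interpolation=2))"
```

```text
1.87 pos [0.609  0.1119 0.2001] yaw 0.07 y [-0.     0.001 -1.   ] F [ 0.5  0.9 -0.2] T [ 0.03 -0.01  0.04] w 1.001 j [-0.46  0.34  0.27  1.53 -0.09  1.28  1.38]
1.87 pos [0.609  0.1119 0.2001] yaw 0.07 y [-0.     0.001 -1.   ] F [ 0.5  0.9 -0.2] T [ 0.03 -0.01  0.04] w 1.001 j [-0.46  0.34  0.27  1.53 -0.09  1.28  1.38]
[-0.017 -0.009 -0.01   0.005  0.001 -0.001  0.001]
1.92 pos [0.6089 0.1124 0.2002] yaw 0.12 y [-0.     0.001 -1.   ] F [ 0.  -0.2  0.2] T [ 0.01  0.03 -0.  ] w 1.004 j [-0.47  0.34  0.26  1.53 -0.09  1.28  1.38]
```

View pics/c3.png

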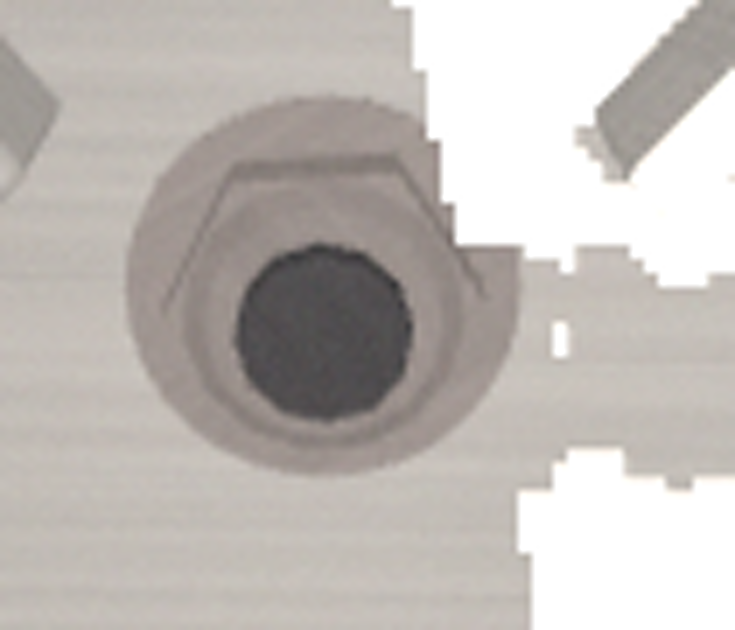

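```bash
python3 -c "
from h import *
z=np.load('c3.npz');T=z['T'];rz=z['rz'];c=camera('wrist')
f=210/np.tan(np.radians(c['fovy']/2))
v,u=np.mgrid[0:420,0:560]
P=np.stack([(u-c['cx'])/f*rz,(v-c['cy'])/f*rz,rz],-1)@T[:3,:3].T+T[:3,3]
w=lambda x,y,h:ray(c,x/7+230,y/7+170,h,T)
n=w(325,331,.0805)[:2]
print('stud',n,'flange',w(324,284,.0575))
for a,b,h in [((233,181),(403,170),.0695),((236,165),(393,155),.0575)]:
  A=w(*a,h);B=w(*b,h);d=B-A;print(A,B,np.linalg.norm(d),np.degrees(np.arctan2(d[1],d[0])))
m=(P[...,2]>.088)&(P[...,2]<.104)&(rz>0)&(np.hypot(P[...,0]-n[0],P[...,1]-n[1])<.1)
k,l,s,ce=cv2.connectedComponentsWithStats(m.astype(np.uint8))
for i in range(1,k):
  if s[i,4]>50:
    Q=P[l==i];mu=Q.mean(0);e=np.linalg.eigh(np.cov((Q[:,:2]-mu[:2]).T))[1][:,1];a=mu[:2]-n
    print(mu,'axis',np.degrees(np.arctan2(e[1],e[0])),'bearing',np.degrees(np.arctan2(a[1],a[0])),np.hypot(*a))
st();go([.525,-.206,.2],-3)
"
```

```text
stud [0.61968267 0.11250588] flange [0.62026218 0.11251536 0.0575    ]
[0.60362583 0.10112866 0.0695    ] [0.6022054 0.1221718 0.0695   ] 0.02109102692298933 93.8616657384638
[0.6043156  0.10111355 0.0575    ] [0.60297233 0.12136227 0.0575    ] 0.020293220929347322 93.7953602842407
[0.5821703  0.06132285 0.09513132] axis -138.5711408643975 bearing -126.2379296984745 0.06345770217008977
[0.58344534 0.16335517 0.09512466] axis 137.33178919345684 bearing 125.47525627628262 0.06244033390395693
1.97 pos [0.6089 0.1125 0.2003] yaw 0.14 y [-0.     0.001 -1.   ] F [0.3 0.2 0.8] T [-0.    0.05  0.01] w 1.002 j [-0.47  0.34  0.27  1.53 -0.09  1.28  1.38]
shift [-8.460e-02  1.000e-04 -3.183e-01] turn [-0.0008  0.0548 -0.0001] rows 7.898445331068029 0.4382575755557189
```

>>> send_rows(motion=[[100, -0.0846, 0, -0.3183, 0, 0.055, 0], [100, -0.0846, 0, -0.3183, 0, 0.055, 0], [100, -0.0846, 0, -0.3183, 0, 0.055, 0], [100, -0.0846, 0, -0.3183, 0, 0.055, 0], [100, -0.0846, 0, -0.3183, 0, 0.055, 0], [100, -0.0846, 0, -0.3183, 0, 0.055, 0], [100, -0.0846, 0, -0.3183, 0, 0.055, 0], [100, -0.0846, 0, -0.3183, 0, 0.055, 0], [60, -0.0846, 0, -0.3183, 0, 0.055, 0], [60, -0.0846, 0, -0.3183, 0, 0.055, 0]])

```text
clock: 2.8
position: [0.5241, -0.2088, 0.2006]
ee_rot: [0.707, -0.02, 0.021, -0.707]
ft_force: [0.1, 0.5, -0.1]
grip_width: 0.75
```

>>> send_rows(motion=[[60, 0, 0, 0, 0, 0, 0], [60, 0, 0, 0, 0, 0, 0]])

```text
clock: 2.97
position: [0.5256, -0.2052, 0.2002]
ee_rot: [-0.707, 0.018, -0.018, 0.707]
ft_force: [0.8, -0.2, 0.0]
grip_width: 0.599
```

```bash
python3 -c "
from h import *
o=st();print(o['joint_velocities'].round(3));c=camera('wrist');cv2.imwrite('pics/d1.png',c['pixels'][:,:,::-1])
np.savez('d1.npz',px=c['pixels'],rz=c['range_z'],T=wT(c,o));st()
"
```

```text
2.97 pos [ 0.5256 -0.2052  0.2002] yaw -2.96 y [ 0.     0.001 -1.   ] F [ 0.8 -0.2  0. ] T [ 0.01 -0.02  0.04] w 0.599 j [-0.1   0.22  0.46  1.69 -0.1   1.25  1.9 ]
[-0.005  0.003  0.001 -0.001  0.004 -0.     0.001]
3.02 pos [ 0.5256 -0.2053  0.2002] yaw -2.96 y [ 0.     0.001 -1.   ] F [ 0.6  1.  -0.5] T [-0.01  0.02  0.04] w 0.599 j [-0.1   0.22  0.46  1.69 -0.1   1.25  1.9 ]
```

View pics/d1.png

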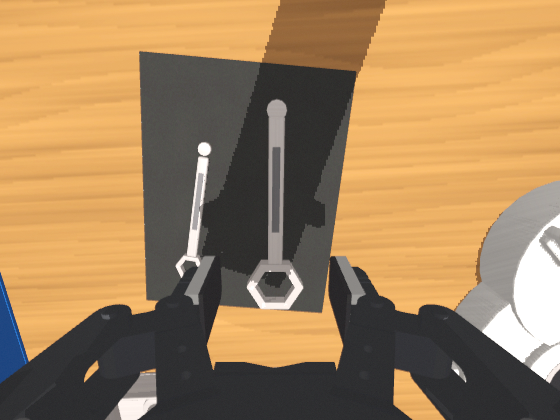

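```bash
python3 -c "
from h import *
z=np.load('d1.npz');T=z['T'];c=camera('wrist');p=z['px']
g=p.min(2);s=(g>95).astype(np.uint8);s[:90]=0;s[315:]=0;s[:,:235]=0;s[:,312:]=0
cv2.imwrite('pics/d2.png',np.hstack([cv2.resize(p[90:320,235:320,::-1],None,fx=2.5,fy=2.5),cv2.resize(np.repeat(s[90:320,235:320,None]*255,3,2),None,fx=2.5,fy=2.5)]))
cn,h=cv2.findContours(s,cv2.RETR_CCOMP,cv2.CHAIN_APPROX_NONE)
for k in cn:
  if cv2.contourArea(k)>100:
    m=cv2.moments(k);print(cv2.contourArea(k),m['m10']/m['m00'],m['m01']/m['m00'],cv2.boundingRect(k))
A=[]
for r in range(125,255,10):
  xs=np.where(s[r])[0]
  if len(xs): 
    u=(xs.min()+xs.max())/2; q=ray(c,u,r,.016,T);A.append(q[:2]);print(r,xs.min(),xs.max(),q.round(4))
A=np.array(A);mu=A.mean(0);e=np.linalg.svd(A-mu)[2][0];print(mu,e,np.degrees(np.arctan2(e[1],e[0])))
"
```

```text
4767.5 274.4266736584513 234.19891627337876 (235, 99, 77, 216)
718.0 274.52646239554315 283.75626740947075 (257, 271, 37, 27)
660.5 275.5861720918496 189.1029523088569 (271, 147, 10, 86)
125 269 284 [ 0.462  -0.2009  0.016 ]
135 269 284 [ 0.4715 -0.2014  0.016 ]
145 269 283 [ 0.4811 -0.2024  0.016 ]
155 269 283 [ 0.4909 -0.2029  0.016 ]
165 268 283 [ 0.5009 -0.2039  0.016 ]
175 268 283 [ 0.5111 -0.2044  0.016 ]
185 268 283 [ 0.5214 -0.2049  0.016 ]
195 268 282 [ 0.5319 -0.206   0.016 ]
205 268 282 [ 0.5426 -0.2065  0.016 ]
215 268 282 [ 0.5535 -0.2071  0.016 ]
225 268 282 [ 0.5646 -0.2077  0.016 ]
235 268 282 [ 0.5759 -0.2082  0.016 ]
245 268 282 [ 0.5874 -0.2088  0.016 ]
[ 0.52267275 -0.20502169] [ 0.99795004 -0.06399773] -3.6693075809460693
```

View pics/d2.png

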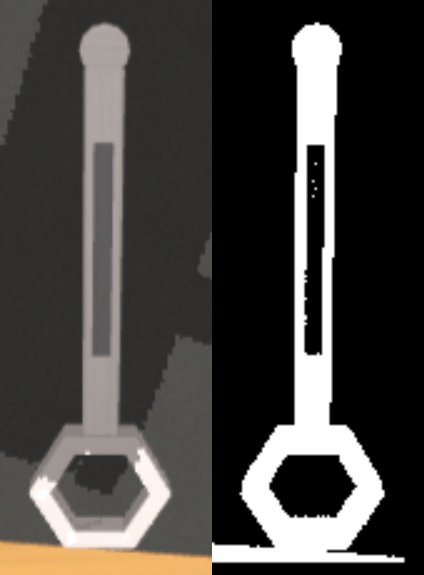

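```bash
python3 -c "
from h import *
z=np.load('d1.npz');T=z['T'];c=camera('wrist')
a=ray(c,275,264.5,.018,T);b=ray(c,275,309,.018,T);l=ray(c,246.6,286,.018,T);r=ray(c,303.8,286,.018,T)
print(a,b,(a+b)/2,b-a,'LR',(l+r)/2,r-l)
e=ray(c,277.5,99,.016,T);print('end',e)
# inner hex at top face: near (camera) edge 453 hidden? far edge
print(ray(c,275,453/2.5+90,.018,T),ray(c,275,530/2.5+90,.018,T))
"
```

```text
[ 0.60949532 -0.20997428  0.018     ] [ 0.66506009 -0.21282275  0.018     ] [ 0.6372777  -0.21139852  0.018     ] [ 0.05556477 -0.00284847  0.        ] LR [ 0.63576191 -0.21109458  0.018     ] [0.00332599 0.06397078 0.        ]
end [ 0.43808914 -0.198791    0.016     ]
[ 0.61756278 -0.21038785  0.018     ] [ 0.65600094 -0.21235835  0.018     ]
```

>>> send_rows(motion=[[60, 0, 0.04, 0.0005, 0, 0.008, 0], [60, 0, 0.08, 0.0005, 0, 0.008, 0], [60, 0, 0.12, 0.0005, 0, 0.008, 0], [60, 0, 0.155, 0.0005, 0, 0.008, 0], [60, 0, 0.18, 0.0005, 0, 0.008, 0], [60, 0, 0.192, 0.0005, 0, 0.008, 0], [60, 0, 0.192, 0.0005, 0, 0.008, 0], [60, 0, 0.192, 0.0005, 0, 0.008, 0]], squeeze=80)

```text
clock: 3.78
position: [0.5254, -0.2068, 0.0089]
ee_rot: [0.707, -0.022, 0.022, -0.707]
ft_force: [-0.1, -0.2, 1.2]
grip_width: 0.601
```

```bash
python3 -c "
from h import *
o=st();go([.5252,-.2047,.007],-3.4)
d=camera('side');crop(d['pixels'],180,200,360,360,4,'pics/e1.png')"
```

```text
3.78 pos [ 0.5254 -0.2068  0.0089] yaw -3.57 y [ 0. -0. -1.] F [-0.1 -0.2  1.2] T [-0.02 -0.03 -0.  ] w 0.601 j [-0.04  0.45  0.41  1.86 -0.23  0.88  1.98]
shift [-0.0003  0.0019  0.002 ] turn [ 0.0001 -0.0029  0.0002] rows 0.06661395577523786 0.023447156500595413
```

View pics/e1.png

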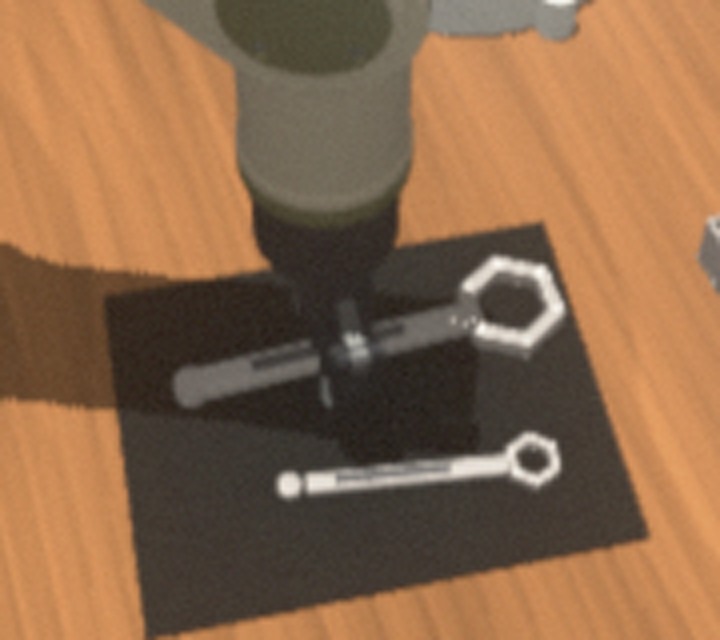

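>>> send_rows(motion=[[60, 0, 0.002, 0.0005, 0, -0.002, 0], [0, 0, 0.002, 0.0005, 0, -0.002, 0], [0, 0, 0.002, 0.0005, 0, -0.002, 0], [0, 0, 0.002, 0.0005, 0, -0.002, 0], [0, 0, 0.002, 0.0005, 0, -0.002, 0], [0, 0, 0.002, 0.0005, 0, -0.002, 0]], squeeze=100)

```text
clock: 4.33
position: [0.5255, -0.2063, 0.0074]
ee_rot: [-0.707, 0.021, -0.022, 0.707]
ft_force: [-2.2, 1.6, 10.3]
grip_width: 0.151
```

>>> send_rows(motion=[[0, 0, 0, 0, 0, 0, 0], [0, 0, 0, 0, 0, 0, 0]])

```text
clock: 4.5
position: [0.5255, -0.2063, 0.0074]
ee_rot: [-0.707, 0.021, -0.022, 0.707]
ft_force: [-2.1, 1.1, 9.5]
grip_width: 0.148
```

```bash
python3 -c "
from h import *
o=st()"
```

```text
4.5 pos [ 0.5255 -0.2063  0.0074] yaw -3.46 y [ 0.001  0.    -1.   ] F [-2.1  1.1  9.5] T [0.44 0.65 0.13] w 0.148 j [-0.04  0.46  0.4   1.86 -0.23  0.87  1.98]
```

```bash
python3 -c "
from h import *
for n,(x0,y0,x1,y1) in {'side':(285,255,330,295),'top':(322,186,358,215)}.items():
  c=camera(n);a=cv2.imread(f'pics/a_{n}.png')[:,:,::-1]
  A=a[y0:y1,x0:x1].min(2).astype(float);B=c['pixels'][y0:y1,x0:x1].min(2).astype(float)
  s,r=cv2.phaseCorrelate(A,B,cv2.createHanningWindow(A.shape[::-1],cv2.CV_64F));print(n,s,r)
  u,v=(x0+x1)/2,(y0+y1)/2
  print(ray(c,u+s[0],v+s[1],.018)-ray(c,u,v,.018))
  cv2.imwrite(f'pics/f_{n}.png',np.hstack([cv2.resize(np.uint8(q),None,fx=8,fy=8) for q in (A,B)]))
"
```

```text
side (0.7057819411598878, 0.173242291507826) 0.8937457004444035
[ 0.00136238 -0.00097782  0.        ]
top (0.5297034429302379, 0.20909620118195882) 0.7679432187938097
[-0.00050166 -0.0014135   0.        ]
```

View pics/f_side.png

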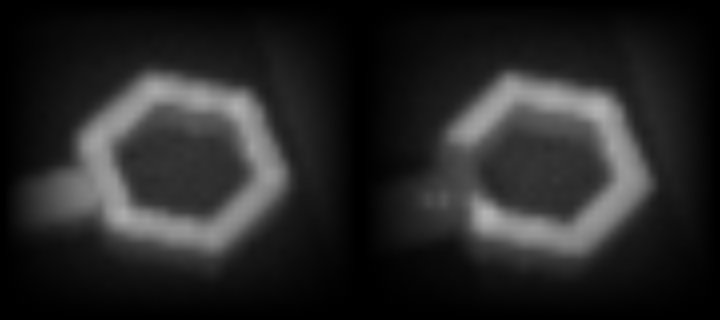

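View pics/f_top.png

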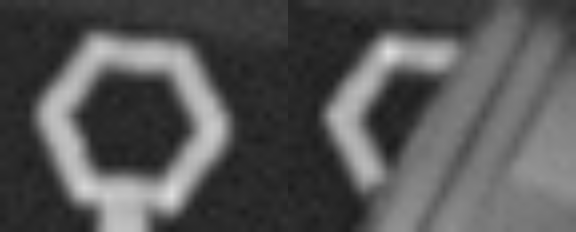

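>>> send_rows(motion=[[0, 0, -0.01, 0, 0, 0, 0], [0, 0, -0.03, 0, 0, 0, 0], [0, 0, -0.06, 0, 0, 0, 0], [0, 0, -0.09, 0, 0, 0, 0], [0, 0, -0.113, 0, 0, 0, 0], [0, 0, -0.113, 0, 0, 0, 0], [0, 0, -0.113, 0, 0, 0, 0], [0, 0, -0.113, 0, 0, 0, 0]])

```text
clock: 5.27
position: [0.5242, -0.2061, 0.1184]
ee_rot: [-0.707, 0.022, -0.021, 0.707]
ft_force: [-0.4, 0.6, -3.3]
grip_width: 0.148
```

```bash
python3 -c "
from h import *
o=st();go([.5084,.1059,.12],3.4)
d=camera('side');crop(d['pixels'],180,140,360,320,4,'pics/g1.png')"
```

```text
5.27 pos [ 0.5242 -0.2061  0.1184] yaw -3.48 y [-0.001  0.001 -1.   ] F [-0.4  0.6 -3.3] T [0.   0.14 0.01] w 0.148 j [-0.09  0.3   0.45  1.78 -0.15  1.09  1.92]
shift [-0.0347 -0.0014  0.3104] turn [-0.0006 -0.1201 -0.0014] rows 7.490658350484269 0.9608181451370541
```

View pics/g1.png

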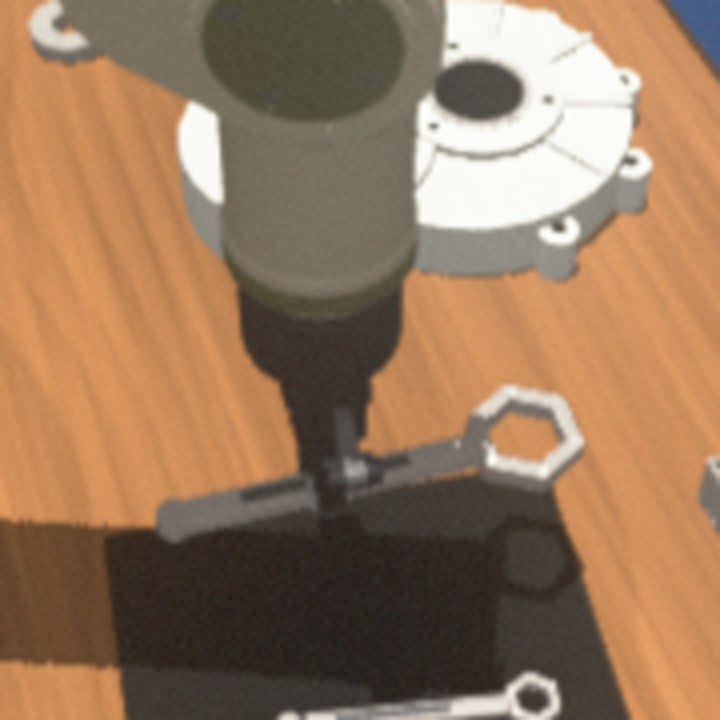

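>>> send_rows(motion=[[0, -0.003, 0, 0.025, 0, -0.012, 0], [0, -0.007, 0, 0.063, 0, -0.024, 0], [0, -0.011, 0, 0.1, 0, -0.04, 0], [0, -0.015, 0, 0.138, 0, -0.06, 0], [0, -0.02, 0, 0.176, 0, -0.07, 0], [0, -0.024, 0, 0.214, 0, -0.09, 0], [0, -0.028, 0, 0.25, 0, -0.1, 0], [0, -0.032, 0, 0.28, 0, -0.12, 0], [0, -0.034, 0, 0.3, 0, -0.12, 0], [0, -0.0347, 0, 0.3104, 0, -0.12, 0]])

```text
clock: 6.15
position: [0.5077, 0.1088, 0.1178]
ee_rot: [-0.707, -0.021, 0.023, 0.707]
ft_force: [0.6, 0.2, -3.6]
grip_width: 0.147
```

>>> send_rows(motion=[[0, 0, 0, 0, 0, 0, 0], [0, 0, 0, 0, 0, 0, 0], [0, 0, 0, 0, 0, 0, 0], [0, 0, 0, 0, 0, 0, 0]])

```text
clock: 6.48
position: [0.5093, 0.1036, 0.119]
ee_rot: [0.707, 0.02, -0.02, -0.707]
ft_force: [0.9, 0.3, -3.1]
grip_width: 0.149
```

```bash
python3 -c "
from h import *
o=st();go([.5084,.1059,.12],3.4)
d=camera('side');crop(d['pixels'],200,80,360,230,5,'pics/h1.png')
d=camera('top');crop(d['pixels'],160,130,280,270,4,'pics/h2.png');st()
o=get_obs();c=camera('wrist');cv2.imwrite('pics/h3.png',c['pixels'][:,:,::-1])"
```

```text
6.48 pos [0.5093 0.1036 0.119 ] yaw 3.24 y [-0.    -0.001 -1.   ] F [ 0.9  0.3 -3.1] T [-0.02  0.13 -0.01] w 0.149 j [-0.5   0.2   0.24  1.89 -0.05  1.07  1.38]
shift [-0.0007 -0.001   0.0023] turn [ 0.0006 -0.0028 -0.0004] rows 0.0637451501012913 0.023455134294714318
6.58 pos [0.5093 0.1042 0.1192] yaw 3.27 y [-0. -0. -1.] F [ 0.2  0.3 -4. ] T [-0.06  0.07  0.03] w 0.15 j [-0.5   0.2   0.24  1.89 -0.05  1.07  1.38]
```

View pics/h1.png

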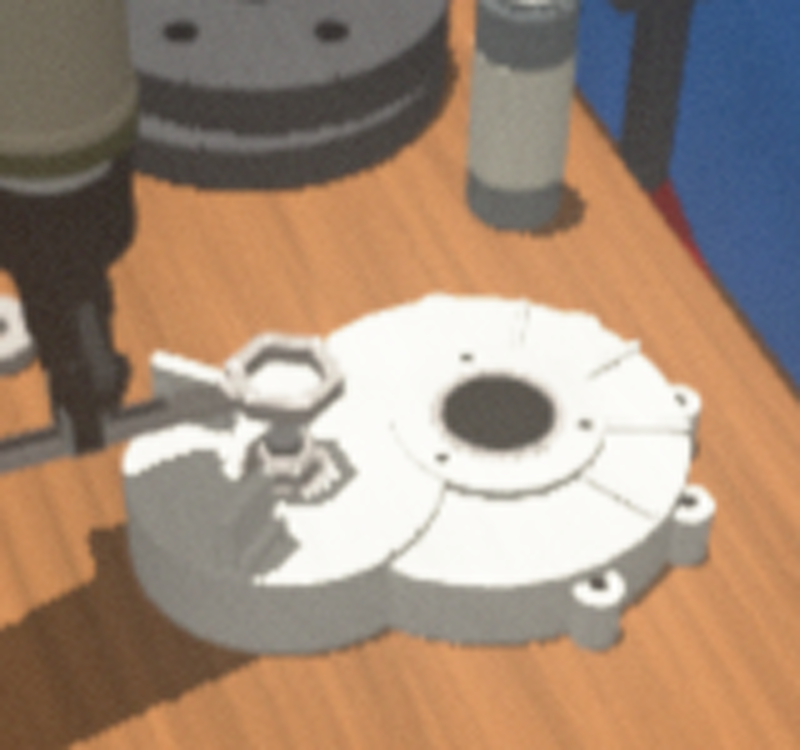

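View pics/h2.png

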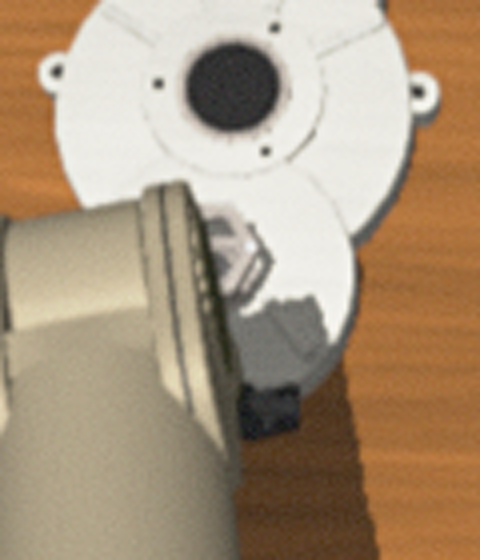

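View pics/h3.png

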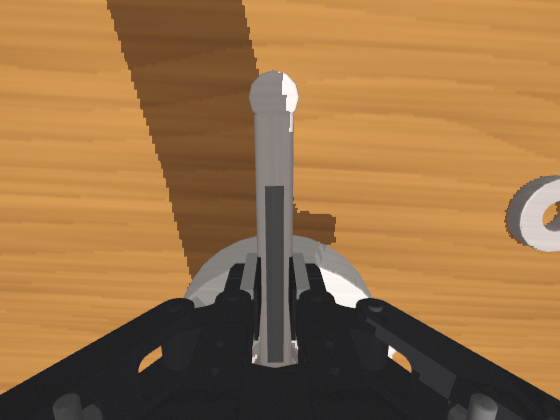

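```bash
python3 -c "
from h import *
o=st();c=camera('wrist');rz=c['range_z'];T=c['T_tool_cam']
f=210/np.tan(np.radians(c['fovy']/2))
v,u=np.mgrid[0:420,0:560]
P=np.stack([(u-c['cx'])/f*rz,(v-c['cy'])/f*rz,rz],-1)@T[:3,:3].T+T[:3,3]
# tool coords
E=[]
for r in range(120,250,10):
  q=np.r_[P[r,258:264],P[r,288:291]] if r>182 else P[r,262:288]
  E.append(np.median(q,0)); 
E=np.array(E);print(E[:,:2].round(4).tolist())
print('slope',np.polyfit(E[:,0],E[:,1],1))
print('end',P[75:80,274])
p=c['pixels'].min(2)
zc=np.median(E[:,1])
for r in (130,150,170,200,220):
  row=P[r,240:310];k=np.where(abs(row[:,1]-zc)<.02)[0]
  a=ray(c,240+k.min(),r,0,None) if 0 else row[k.min()],row[k.max()];print(r,a[0].round(4),a[1].round(4))
"
```

```text
6.63 pos [0.5093 0.1045 0.1192] yaw 3.3 y [ 0. -0. -1.] F [ 0.1  0.1 -3.3] T [-0.01  0.17 -0.  ] w 0.147 j [-0.5   0.2   0.24  1.89 -0.05  1.07  1.38]
[[-0.0691, -0.0095], [-0.0652, -0.0093], [-0.0613, -0.0092], [-0.0573, -0.009], [-0.0533, -0.0093], [-0.0492, -0.009], [-0.045, -0.0091], [-0.0407, -0.0089], [-0.0364, -0.0092], [-0.0318, -0.0085], [-0.0273, -0.0084], [-0.0226, -0.0084], [-0.018, -0.0086]]
slope [ 0.01903876 -0.00810098]
end [[-0.08567594 -0.00897249 -0.00134417]
 [-0.0850802  -0.01099665 -0.00134085]
 [-0.08487372 -0.00975207 -0.00134314]
 [-0.08454185 -0.00955062 -0.00134365]
 [-0.08422216 -0.00922431 -0.00134436]]
130 [-0.0652 -0.0067 -0.0095] [-0.0652 -0.0077  0.0063]
150 [-0.0572 -0.0076 -0.0092] [-0.0573 -0.0089  0.006 ]
170 [-0.0489 -0.0075 -0.0093] [-0.0491 -0.0083  0.0061]
200 [-0.0358 -0.0067 -0.0092] [-0.0357 -0.0064  0.0064]
220 [-0.0269 -0.0073 -0.0093] [-0.027  -0.0075  0.0065]
```

```bash
python3 -c "
from h import *
d=camera('side');p=d['pixels'];o=st()
cv2.imwrite('pics/i1.png',cv2.resize(p[135:185,235:285,::-1],None,fx=12,fy=12,interpolation=2))
"
```

```text
6.73 pos [0.5092 0.105  0.1193] yaw 3.34 y [ 0.  0. -1.] F [-0.   0.8 -2.8] T [ 0.04  0.19 -0.01] w 0.151 j [-0.5   0.2   0.24  1.89 -0.05  1.07  1.38]
```

View pics/i1.png

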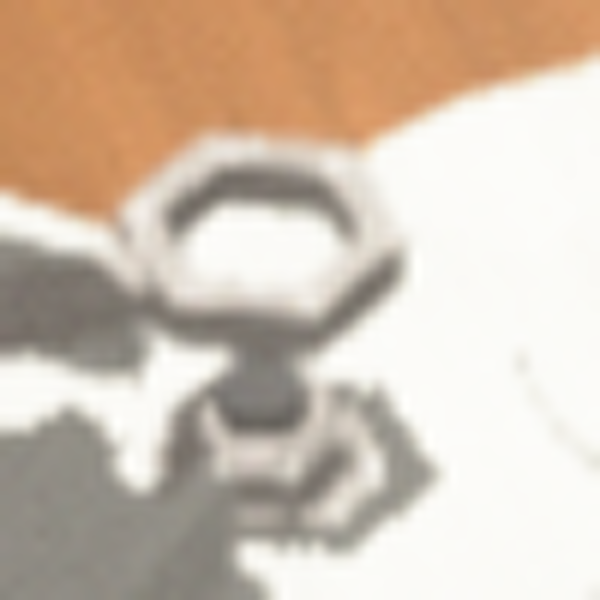

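```bash
python3 -c "
from h import *
d=camera('side');o=st()
a=ray(d,256.8,154.2,.1285);b=ray(d,256.4,167.6,.0805);print(a,b,a-b)
go([.5075,.1073,.075],3.4)
"
```

```text
6.78 pos [0.5092 0.1052 0.1193] yaw 3.36 y [ 0.  0. -1.] F [ 0.5 -0.6 -2.5] T [ 0.06  0.08 -0.05] w 0.145 j [-0.5   0.2   0.24  1.89 -0.05  1.07  1.38]
[0.61833765 0.10492536 0.1285    ] [0.61689345 0.10660646 0.0805    ] [ 0.0014442 -0.0016811  0.048    ]
shift [-0.0016  0.0443  0.0022] turn [-0.0001 -0.0007  0.0001] rows 1.0638430747671175 0.00596895816855255
```

>>> send_rows(motion=[[0, -0.0016, 0.005, 0.0021, 0, 0, 0], [0, -0.0016, 0.015, 0.0021, 0, 0, 0], [0, -0.0016, 0.027, 0.0021, 0, 0, 0], [0, -0.0016, 0.036, 0.0021, 0, 0, 0], [0, -0.0016, 0.04, 0.0021, 0, 0, 0], [0, -0.0016, 0.04, 0.0021, 0, 0, 0], [0, -0.0016, 0.04, 0.0021, 0, 0, 0]])

```text
clock: 7.37
position: [0.5074, 0.1075, 0.0791]
ee_rot: [0.707, 0.021, -0.021, -0.707]
ft_force: [0.5, 1.0, -4.1]
grip_width: 0.142
```

```bash
python3 -c "
from h import *
d=camera('side');o=st();go([.5075,.1073,.066],3.4)
cv2.imwrite('pics/j1.png',cv2.resize(d['pixels'][135:195,225:285,::-1],None,fx=10,fy=10,interpolation=2))
"
```

```text
7.42 pos [0.5077 0.1076 0.0795] yaw 3.39 y [ 0.  0. -1.] F [ 0.4  0.6 -3.1] T [0.03 0.12 0.04] w 0.15 j [-0.5   0.24  0.23  1.92 -0.07  0.98  1.39]
shift [-0.0002  0.0135 -0.0003] turn [-0.0001 -0.0002  0.0003] rows 0.32273063729961515 0.0032082282037773167
```

View pics/j1.png

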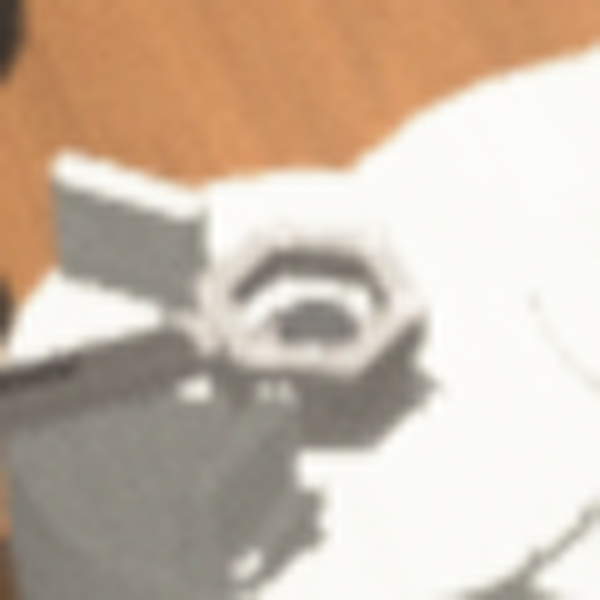

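>>> send_rows(motion=[[0, 0, 0.003, -0.0002, 0, 0, 0], [0, 0, 0.006, -0.0002, 0, 0, 0], [0, 0, 0.009, -0.0002, 0, 0, 0], [0, 0, 0.0115, -0.0002, 0, 0, 0], [0, 0, 0.0135, -0.0002, 0, 0, 0], [0, 0, 0.0135, -0.0002, 0, 0, 0]])

```text
clock: 7.92
position: [0.5076, 0.1071, 0.0654]
ee_rot: [0.707, 0.021, -0.021, -0.707]
ft_force: [1.2, -1.6, -3.1]
grip_width: 0.148
```

```bash
python3 -c "
from h import *
o=st();go([.5075,.1073,.061],3.4)
"
```

```text
7.92 pos [0.5076 0.1071 0.0654] yaw 3.37 y [ 0. -0. -1.] F [ 1.2 -1.6 -3.1] T [-0.26 -0.2  -0.09] w 0.148 j [-0.5   0.26  0.23  1.93 -0.07  0.95  1.39]
shift [-0.0001  0.0044  0.0002] turn [ 0.0002 -0.0005  0.0002] rows 0.10492737140999128 0.004342778956842171
```

>>> send_rows(motion=[[0, 0, 0.001, 0, 0, 0, 0], [0, 0, 0.002, 0, 0, 0, 0], [0, 0, 0.003, 0, 0, 0, 0], [0, 0, 0.003, 0, 0, 0, 0]])

```text
clock: 8.25
position: [0.5075, 0.1072, 0.0626]
ee_rot: [0.707, 0.021, -0.021, -0.707]
ft_force: [2.0, -1.5, -2.7]
grip_width: 0.149
```

```bash
python3 -c "
from h import *
o=st();go([.5075,.1073,.061],3.4)
d=camera('side');cv2.imwrite('pics/k1.png',cv2.resize(d['pixels'][135:195,225:285,::-1],None,fx=10,fy=10,interpolation=2))
"
```

```text
8.25 pos [0.5075 0.1072 0.0626] yaw 3.38 y [ 0. -0. -1.] F [ 2.  -1.5 -2.7] T [-0.35 -0.2  -0.15] w 0.149 j [-0.5   0.27  0.23  1.94 -0.07  0.95  1.39]
shift [-0.      0.0016  0.0001] turn [ 0.0001 -0.0003  0.0001] rows 0.03861849208538354 0.002869735427542775
```

View pics/k1.png

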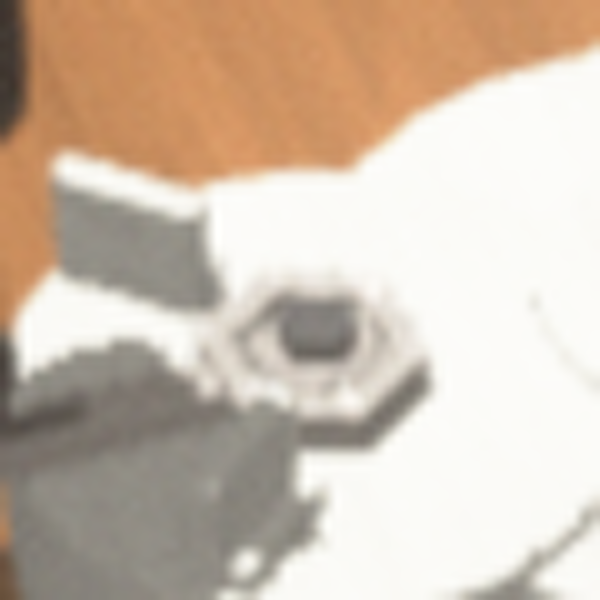

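```bash
cat >> h.py <<'E'
def arc(degs,px=.1125,pz=-.0015):
    for d in degs:
        a=np.radians(d); print(d,"[0, %.4f, 0, %.4f, 0, %.4f, 0]"%(px-(px*np.cos(a)+pz*np.sin(a)),pz-(-px*np.sin(a)+pz*np.cos(a)),a))
E
python3 -c "
from h import *
arc(range(4,41,4));arc([-10,-20,-30,-40,-50,-60])"
```

```text
4 [0, 0.0004, 0, 0.0078, 0, 0.0698, 0]
8 [0, 0.0013, 0, 0.0156, 0, 0.1396, 0]
12 [0, 0.0028, 0, 0.0234, 0, 0.2094, 0]
16 [0, 0.0048, 0, 0.0310, 0, 0.2793, 0]
20 [0, 0.0073, 0, 0.0384, 0, 0.3491, 0]
24 [0, 0.0103, 0, 0.0456, 0, 0.4189, 0]
28 [0, 0.0139, 0, 0.0526, 0, 0.4887, 0]
32 [0, 0.0179, 0, 0.0594, 0, 0.5585, 0]
36 [0, 0.0224, 0, 0.0658, 0, 0.6283, 0]
40 [0, 0.0273, 0, 0.0720, 0, 0.6981, 0]
-10 [0, 0.0014, 0, -0.0196, 0, -0.1745, 0]
-20 [0, 0.0063, 0, -0.0386, 0, -0.3491, 0]
-30 [0, 0.0143, 0, -0.0565, 0, -0.5236, 0]
-40 [0, 0.0254, 0, -0.0727, 0, -0.6981, 0]
-50 [0, 0.0390, 0, -0.0867, 0, -0.8727, 0]
-60 [0, 0.0550, 0, -0.0982, 0, -1.0472, 0]
```

>>> send_rows(motion=[[0, 0.0005, 0.0007, 0, 0, 0, 0], [0, 0.0005, 0.0015, 0, 0, 0, 0], [0, 0.0005, 0.0015, 0, 0, 0, 0]])

```text
clock: 8.55
position: [0.5079, 0.1074, 0.0611]
ee_rot: [-0.707, -0.021, 0.021, 0.707]
ft_force: [0.8, -0.9, -2.9]
grip_width: 0.143
```

```bash
python3 -c "
from h import *
st()"
```

```text
8.55 pos [0.5079 0.1074 0.0611] yaw 3.39 y [-0.  0. -1.] F [ 0.8 -0.9 -2.9] T [-0.23 -0.14 -0.13] w 0.143 j [-0.5   0.27  0.23  1.94 -0.07  0.94  1.4 ]
```

>>> send_rows(motion=[[0, 0.0001, 0.0003, 0.004, 0, 0.035, 0], [0, 0.0004, 0.0005, 0.0078, 0, 0.0698, 0], [0, 0.0013, 0.0005, 0.0156, 0, 0.1396, 0], [0, 0.0028, 0.0005, 0.0234, 0, 0.2094, 0]])

```text
clock: 8.88
position: [0.5097, 0.1302, 0.0609]
ee_rot: [0.705, -0.054, 0.055, -0.705]
ft_force: [2.2, -6.2, -1.9]
grip_width: 0.152
```

```bash
python3 -c "
from h import *
st()"
```

```text
8.88 pos [0.5097 0.1302 0.0609] yaw -8.84 y [ 0.001 -0.001 -1.   ] F [ 2.2 -6.2 -1.9] T [-1.24 -0.56 -0.04] w 0.152 j [-0.55  0.28  0.25  1.92 -0.08  0.95  1.15]
```

>>> send_rows(motion=[[0, 0.0004, 0, 0.0078, 0, 0.0698, 0], [0, 0.0013, 0, 0.0156, 0, 0.1396, 0], [0, 0.0028, 0, 0.0234, 0, 0.2094, 0], [0, 0.0048, 0, 0.031, 0, 0.2793, 0], [0, 0.0048, 0, 0.031, 0, 0.2793, 0]])

```text
clock: 9.3
position: [0.5192, 0.1609, 0.0608]
ee_rot: [0.691, -0.152, 0.152, -0.69]
ft_force: [0.9, -5.8, -2.3]
grip_width: 0.148
```

```bash
python3 -c "
from h import *
o=st();print(R.from_quat(o['ee_rot']).inv().apply(o['ft_force']))"
```

```text
9.3 pos [0.5192 0.1609 0.0608] yaw -24.86 y [ 0.    -0.001 -1.   ] F [ 0.9 -5.8 -2.3] T [-1.06 -0.15 -0.39] w 0.148 j [-0.62  0.32  0.27  1.88 -0.1   0.96  0.84]
[ 3.28963847  2.28494218 -4.8794332 ]
```

>>> send_rows(motion=[[0, 0.0004, 0, 0.0078, 0, 0.0698, 0], [0, 0.0013, 0, 0.0156, 0, 0.1396, 0], [0, 0.0024, 0, 0.0215, 0, 0.192, 0], [0, 0.0024, 0, 0.0215, 0, 0.192, 0]])

```text
clock: 9.63
position: [0.5301, 0.179, 0.0607]
ee_rot: [0.673, -0.218, 0.217, -0.672]
ft_force: [-0.2, -5.0, 0.7]
grip_width: 0.152
```

```bash
python3 -c "
from h import *
o=st();print(R.from_quat(o['ee_rot']).inv().apply(o['ft_force']))
arc([-2,-4,-6])"
```

```text
9.63 pos [0.5301 0.179  0.0607] yaw -35.83 y [-0.001 -0.001 -1.   ] F [-0.2 -5.   0.7] T [-0.9   0.11 -0.38] w 0.152 j [-0.66  0.36  0.3   1.84 -0.12  0.97  0.64]
[ 2.81467532 -0.69724807 -4.19288303]
-2 [0, 0.0000, 0, -0.0039, 0, -0.0349, 0]
-4 [0, 0.0002, 0, -0.0079, 0, -0.0698, 0]
-6 [0, 0.0005, 0, -0.0118, 0, -0.1047, 0]
```

```bash
python3 -c "
from h import *
arc(np.arange(-7,-64,-7))"
```

```text
-7 [0, 0.0007, 0, -0.0137, 0, -0.1222, 0]
-14 [0, 0.0030, 0, -0.0273, 0, -0.2443, 0]
-21 [0, 0.0069, 0, -0.0404, 0, -0.3665, 0]
-28 [0, 0.0125, 0, -0.0530, 0, -0.4887, 0]
-35 [0, 0.0195, 0, -0.0648, 0, -0.6109, 0]
-42 [0, 0.0279, 0, -0.0757, 0, -0.7330, 0]
-49 [0, 0.0376, 0, -0.0854, 0, -0.8552, 0]
-56 [0, 0.0483, 0, -0.0939, 0, -0.9774, 0]
-63 [0, 0.0601, 0, -0.1011, 0, -1.0996, 0]
```

>>> send_rows(motion=[[0, 0, 0, -0.0039, 0, -0.0349, 0], [0, 0.0002, 0, -0.0079, 0, -0.0698, 0], [0, 0.0002, 0, -0.0079, 0, -0.0698, 0], [0, 0.0002, -0.004, -0.0079, 0, -0.0698, 0], [0, 0.0002, -0.01, -0.0079, 0, -0.0698, 0], [0, 0.0002, -0.018, -0.0079, 0, -0.0698, 0], [0, 0.0002, -0.022, -0.0079, 0, -0.0698, 0], [0, 0.0002, -0.022, -0.0079, 0, -0.0698, 0]])

```text
clock: 10.3
position: [0.5261, 0.1742, 0.0843]
ee_rot: [-0.68, 0.192, -0.193, 0.681]
ft_force: [-0.2, 1.0, -2.7]
grip_width: 0.143
```

```bash
python3 -c "
from h import *
o=st()"
```

```text
10.3 pos [0.5261 0.1742 0.0843] yaw -31.56 y [ 0.002  0.002 -1.   ] F [-0.2  1.  -2.7] T [0.12 0.07 0.01] w 0.143 j [-0.65  0.31  0.29  1.83 -0.11  1.01  0.7 ]
```

>>> send_rows(motion=[[0, 0.0002, 0, -0.006, 0, -0.05, 0], [0, 0.0007, 0, -0.0137, 0, -0.1222, 0], [0, 0.003, 0, -0.0273, 0, -0.2443, 0], [0, 0.0069, 0, -0.0404, 0, -0.3665, 0], [0, 0.0125, 0, -0.053, 0, -0.4887, 0], [0, 0.0195, 0, -0.0648, 0, -0.6109, 0], [0, 0.0279, 0, -0.0757, 0, -0.733, 0], [0, 0.0376, 0, -0.0854, 0, -0.8552, 0], [0, 0.0483, 0, -0.0939, 0, -0.9774, 0], [0, 0.06, 0, -0.101, 0, -1.098, 0]])

```text
clock: 11.13
position: [0.5235, 0.0553, 0.0828]
ee_rot: [-0.68, -0.193, 0.193, 0.68]
ft_force: [0.0, -0.3, -3.6]
grip_width: 0.142
```

>>> send_rows(motion=[[0, 0, 0, 0, 0, 0, 0], [0, 0, 0, 0, 0, 0, 0], [0, 0, 0, 0, 0, 0, 0], [0, 0, 0, 0, 0, 0, 0]])

```text
clock: 11.47
position: [0.5232, 0.0566, 0.0827]
ee_rot: [-0.681, -0.19, 0.19, 0.681]
ft_force: [0.6, -0.0, -2.7]
grip_width: 0.146
```

```bash
cat >> h.py <<'E'
def tgt(yaw,z,C=(.6200,.1123),px=.1125,pz=-.0015):
    a=np.radians(yaw);x=np.array([np.cos(a),np.sin(a)]);zz=np.array([-np.sin(a),np.cos(a)])
    p=np.array(C)-px*x-pz*zz
    return go([p[0],p[1],z],yaw)
E
python3 -c "
from h import *
o=st();tgt(31,.065)
d=camera('side');cv2.imwrite('pics/l1.png',cv2.resize(d['pixels'][125:205,215:295,::-1],None,fx=7,fy=7,interpolation=2));st()"
```

```text
11.47 pos [0.5232 0.0566 0.0827] yaw 31.23 y [-0.     0.001 -1.   ] F [ 0.6 -0.  -2.7] T [-0.08  0.17  0.04] w 0.146 j [-0.38  0.25  0.21  1.9  -0.06  0.99  1.97]
shift [-0.0009  0.0177 -0.0006] turn [-0.0006  0.0041  0.    ] rows 0.4242160321535776 0.03305884878244112
11.52 pos [0.5233 0.0565 0.0827] yaw 31.27 y [-0.  0. -1.] F [-1.4 -0.5 -3.1] T [-0.07  0.11  0.01] w 0.145 j [-0.38  0.25  0.21  1.9  -0.06  0.99  1.98]
```

View pics/l1.png

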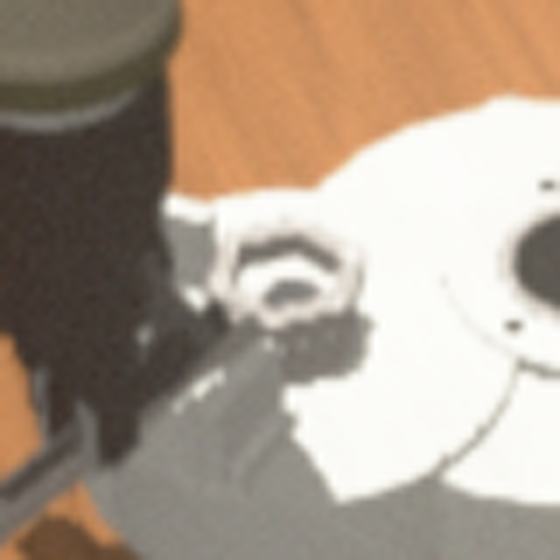

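Spanner is lifted clear, turned back, ring still centred over the stud. Descend.

>>> send_rows(motion=[[0, -0.0009, 0.003, -0.0006, 0, 0.004, 0], [0, -0.0009, 0.007, -0.0006, 0, 0.004, 0], [0, -0.0009, 0.011, -0.0006, 0, 0.004, 0], [0, -0.0009, 0.014, -0.0006, 0, 0.004, 0], [0, -0.0009, 0.017, -0.0006, 0, 0.004, 0], [0, -0.0009, 0.018, -0.0006, 0, 0.004, 0]])

```text
clock: 12.02
position: [0.5238, 0.0549, 0.0645]
ee_rot: [-0.681, -0.19, 0.189, 0.681]
ft_force: [4.0, 1.8, -2.7]
grip_width: 0.147
```

```bash
python3 -c "
from h import *
o=st();tgt(31,.0607)"
```

```text
12.02 pos [0.5238 0.0549 0.0645] yaw 31.08 y [ 0.001  0.001 -1.   ] F [ 4.   1.8 -2.7] T [ 0.45 -0.76  0.02] w 0.147 j [-0.38  0.28  0.21  1.92 -0.07  0.95  1.98]
shift [-0.0004  0.0038  0.0011] turn [0.0002 0.0015 0.0014] rows 0.095752517218642 0.016324881017539723
```

>>> send_rows(motion=[[0, 0.0006, 0.001, 0.0005, 0, 0, 0], [0, 0.0008, 0.0025, 0.0005, 0, 0, 0], [0, 0.0008, 0.0038, 0.0005, 0, 0, 0], [0, 0.0008, 0.0038, 0.0005, 0, 0, 0]])

```text
clock: 12.35
position: [0.5237, 0.0552, 0.0608]
ee_rot: [-0.681, -0.189, 0.189, 0.681]
ft_force: [2.0, 1.6, -1.6]
grip_width: 0.152
```

```bash
python3 -c "
from h import *
o=st();print(R.from_quat(o['ee_rot']).inv().apply(o['ft_force']));tgt(31,.0607);c=camera('wrist');d=camera('side');cv2.imwrite('pics/m1.png',cv2.resize(d['pixels'][125:205,215:295,::-1],None,fx=7,fy=7,interpolation=2));arc([4,8]+list(range(14,63,6)))"
```

```text
12.35 pos [0.5237 0.0552 0.0608] yaw 31.07 y [ 0.  0. -1.] F [ 2.   1.6 -1.6] T [ 0.19 -0.57 -0.03] w 0.152 j [-0.38  0.28  0.21  1.92 -0.07  0.95  1.98]
[2.57020112 1.64340926 0.3246275 ]
shift [-0.0005  0.0001  0.0008] turn [-0.      0.0012  0.0002] rows 0.023036183042322612 0.00947386937608606
4 [0, 0.0004, 0, 0.0078, 0, 0.0698, 0]
8 [0, 0.0013, 0, 0.0156, 0, 0.1396, 0]
14 [0, 0.0037, 0, 0.0272, 0, 0.2443, 0]
20 [0, 0.0073, 0, 0.0384, 0, 0.3491, 0]
26 [0, 0.0120, 0, 0.0492, 0, 0.4538, 0]
32 [0, 0.0179, 0, 0.0594, 0, 0.5585, 0]
38 [0, 0.0248, 0, 0.0689, 0, 0.6632, 0]
44 [0, 0.0326, 0, 0.0777, 0, 0.7679, 0]
50 [0, 0.0413, 0, 0.0856, 0, 0.8727, 0]
56 [0, 0.0508, 0, 0.0926, 0, 0.9774, 0]
62 [0, 0.0610, 0, 0.0985, 0, 1.0821, 0]
```

View pics/m1.png

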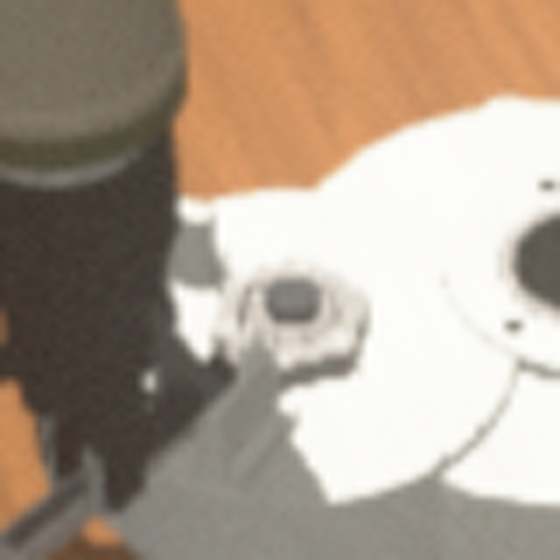

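>>> send_rows(motion=[[0, 0.0004, 0, 0.0078, 0, 0.0698, 0], [0, 0.0013, 0, 0.0156, 0, 0.1396, 0], [0, 0.0028, 0, 0.0234, 0, 0.2094, 0], [0, 0.0048, 0, 0.031, 0, 0.2793, 0], [0, 0.0073, 0, 0.0384, 0, 0.3491, 0], [0, 0.0103, 0, 0.0456, 0, 0.4189, 0], [0, 0.0139, 0, 0.0526, 0, 0.4887, 0], [0, 0.0179, 0, 0.0594, 0, 0.5585, 0]])

```text
clock: 13.12
position: [0.5084, 0.1144, 0.0611]
ee_rot: [0.707, -0.007, 0.007, -0.707]
ft_force: [3.4, -2.4, -2.2]
grip_width: 0.146
```

```bash
python3 -c "
from h import *
o=st();print(R.from_quat(o['ee_rot']).inv().apply(o['ft_force']));tgt(-1,.0607)"
```

```text
13.12 pos [0.5084 0.1144 0.0611] yaw -1.17 y [ 0.    -0.001 -1.   ] F [ 3.4 -2.4 -2.2] T [-0.78 -0.72  0.11] w 0.146 j [-0.54  0.28  0.26  1.93 -0.08  0.94  1.31]
[ 3.46345412  2.18790283 -2.3203376 ]
shift [-0.0009  0.0004  0.0013] turn [ 0.0012 -0.003   0.0005] rows 0.03960017890295867 0.02599227083828882
```

>>> send_rows(motion=[[0, 0.0004, 0, 0.0078, 0, 0.0698, 0], [0, 0.0013, 0, 0.0156, 0, 0.1396, 0], [0, 0.0028, 0, 0.0234, 0, 0.2094, 0], [0, 0.0048, 0, 0.031, 0, 0.2793, 0], [0, 0.0073, 0, 0.0384, 0, 0.3491, 0], [0, 0.0103, 0, 0.0456, 0, 0.4189, 0], [0, 0.0139, 0, 0.0526, 0, 0.4887, 0], [0, 0.0179, 0, 0.0594, 0, 0.5585, 0], [0, 0.0213, 0, 0.0642, 0, 0.611, 0], [0, 0.0213, 0, 0.0642, 0, 0.611, 0]])

```text
clock: 13.95
position: [0.5301, 0.1789, 0.0606]
ee_rot: [0.673, -0.219, 0.218, -0.672]
ft_force: [-4.0, -1.4, 2.0]
grip_width: 0.153
```

```bash
python3 -c "
from h import *
o=st();print(R.from_quat(o['ee_rot']).inv().apply(o['ft_force']));tgt(-36,.0607)"
```

```text
13.95 pos [0.5301 0.1789 0.0606] yaw -36.08 y [-0.002 -0.001 -1.   ] F [-4.  -1.4  2. ] T [-0.31  0.51 -0.24] w 0.153 j [-0.68  0.36  0.32  1.84 -0.13  0.97  0.64]
[-2.41410353 -1.94064663 -3.44994313]
shift [-0.0006 -0.0001  0.0005] turn [ 0.0022 -0.0013 -0.0008] rows 0.017442546374579607 0.02131495655390525
```

>>> send_rows(motion=[[0, 0, 0, -0.0039, 0, -0.0349, 0], [0, 0.0002, 0, -0.0079, 0, -0.0698, 0], [0, 0.0002, 0, -0.0079, 0, -0.0698, 0], [0, 0.0002, -0.004, -0.0079, 0, -0.0698, 0], [0, 0.0002, -0.01, -0.0079, 0, -0.0698, 0], [0, 0.0002, -0.018, -0.0079, 0, -0.0698, 0], [0, 0.0002, -0.022, -0.0079, 0, -0.0698, 0], [0, 0.0002, -0.022, -0.0079, 0, -0.0698, 0]])

```text
clock: 14.62
position: [0.527, 0.1734, 0.0845]
ee_rot: [-0.679, 0.194, -0.195, 0.681]
ft_force: [0.5, -0.8, -1.8]
grip_width: 0.151
```

>>> send_rows(motion=[[0, 0.0002, 0, -0.006, 0, -0.05, 0], [0, 0.0007, 0, -0.0137, 0, -0.1222, 0], [0, 0.003, 0, -0.0273, 0, -0.2443, 0], [0, 0.0069, 0, -0.0404, 0, -0.3665, 0], [0, 0.0125, 0, -0.053, 0, -0.4887, 0], [0, 0.0195, 0, -0.0648, 0, -0.6109, 0], [0, 0.0279, 0, -0.0757, 0, -0.733, 0], [0, 0.0376, 0, -0.0854, 0, -0.8552, 0], [0, 0.0483, 0, -0.0939, 0, -0.9774, 0], [0, 0.06, 0, -0.101, 0, -1.098, 0]])

```text
clock: 15.45
position: [0.5235, 0.0547, 0.083]
ee_rot: [-0.681, -0.191, 0.191, 0.681]
ft_force: [0.4, 0.4, -4.2]
grip_width: 0.149
```

>>> send_rows(motion=[[0, 0, 0, 0, 0, 0, 0], [0, 0, 0, 0, 0, 0, 0], [0, 0, 0, 0, 0, 0, 0], [0, 0, 0, 0, 0, 0, 0]])

```text
clock: 15.78
position: [0.5233, 0.0563, 0.0829]
ee_rot: [-0.681, -0.188, 0.188, 0.682]
ft_force: [-0.7, -0.0, -3.3]
grip_width: 0.15
```

```bash
python3 -c "
from h import *
o=st();tgt(31,.0647)
d=camera('side');cv2.imwrite('pics/n1.png',cv2.resize(d['pixels'][125:205,215:295,::-1],None,fx=7,fy=7,interpolation=2));st()"
```

```text
15.78 pos [0.5233 0.0563 0.0829] yaw 30.9 y [-0.  0. -1.] F [-0.7 -0.  -3.3] T [-0.09  0.1  -0.04] w 0.15 j [-0.4   0.25  0.24  1.9  -0.07  0.99  1.97]
shift [-0.0008  0.0182 -0.0004] turn [-0.0005 -0.0017  0.    ] rows 0.4361068983424612 0.01435825875923503
15.83 pos [0.5233 0.0563 0.0829] yaw 30.94 y [-0.  0. -1.] F [-0.2  0.4 -2.8] T [-0.06  0.14 -0.  ] w 0.15 j [-0.4   0.25  0.24  1.9  -0.07  0.99  1.98]
```

View pics/n1.png

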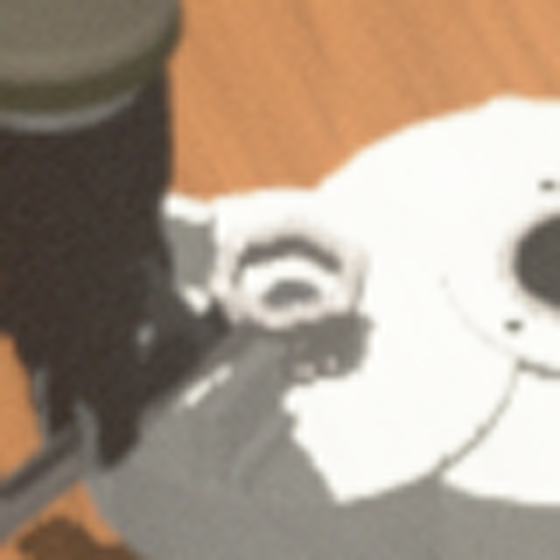

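>>> send_rows(motion=[[0, 0, 0.003, -0.0004, 0, 0, 0], [0, 0, 0.007, -0.0004, 0, 0, 0], [0, 0, 0.011, -0.0004, 0, 0, 0], [0, 0, 0.014, -0.0004, 0, 0, 0], [0, 0, 0.017, -0.0004, 0, 0, 0], [0, 0, 0.0182, -0.0004, 0, 0, 0]])

```text
clock: 16.33
position: [0.5238, 0.0551, 0.0642]
ee_rot: [-0.681, -0.189, 0.189, 0.681]
ft_force: [0.6, 0.2, -3.3]
grip_width: 0.153
```

```bash
python3 -c "
from h import *
o=st();print(R.from_quat(o['ee_rot']).inv().apply(o['ft_force']));tgt(31,.0607)"
```

```text
16.33 pos [0.5238 0.0551 0.0642] yaw 30.97 y [ 0.  0. -1.] F [ 0.6  0.2 -3.3] T [ 0.05 -0.15 -0.04] w 0.153 j [-0.4   0.28  0.23  1.91 -0.08  0.95  1.98]
[ 0.61153892  3.32851312 -0.17475404]
shift [-0.0006  0.0035  0.001 ] turn [-0.0001 -0.0005  0.0001] rows 0.08983389627053627 0.00391702869099071
```

>>> send_rows(motion=[[0, 0, 0.0012, 0.0003, 0, 0, 0], [0, 0, 0.0025, 0.0005, 0, 0, 0], [0, 0, 0.0035, 0.0005, 0, 0, 0], [0, 0, 0.0035, 0.0005, 0, 0, 0]])

```text
clock: 16.67
position: [0.5237, 0.0554, 0.0612]
ee_rot: [-0.681, -0.189, 0.189, 0.681]
ft_force: [2.1, 0.5, -1.8]
grip_width: 0.145
```

>>> send_rows(motion=[[0, 0.0004, 0, 0.0078, 0, 0.0698, 0], [0, 0.0013, 0, 0.0156, 0, 0.1396, 0], [0, 0.0028, 0, 0.0234, 0, 0.2094, 0], [0, 0.0048, 0, 0.031, 0, 0.2793, 0], [0, 0.0073, 0, 0.0384, 0, 0.3491, 0], [0, 0.0103, 0, 0.0456, 0, 0.4189, 0], [0, 0.0139, 0, 0.0526, 0, 0.4887, 0], [0, 0.0179, 0, 0.0594, 0, 0.5585, 0]])

```text
clock: 17.33
position: [0.5085, 0.1146, 0.0614]
ee_rot: [0.707, -0.008, 0.008, -0.707]
ft_force: [2.6, -3.9, -2.9]
grip_width: 0.147
```

```bash
python3 -c "
from h import *
o=st();print(R.from_quat(o['ee_rot']).inv().apply(o['ft_force']));tgt(-1,.0607);arc([2,4,6,8,10,11,12,13,14,15,16])"
```

```text
17.33 pos [0.5085 0.1146 0.0614] yaw -1.27 y [ 0.    -0.001 -1.   ] F [ 2.6 -3.9 -2.9] T [-0.86 -0.39  0.1 ] w 0.147 j [-0.56  0.28  0.28  1.93 -0.09  0.94  1.31]
[ 2.7231658  2.918959  -3.8448038]
shift [-0.001   0.0007  0.0011] turn [ 0.001  -0.0047  0.0004] rows 0.03933972874287899 0.03849447423268557
2 [0, 0.0001, 0, 0.0039, 0, 0.0349, 0]
4 [0, 0.0004, 0, 0.0078, 0, 0.0698, 0]
6 [0, 0.0008, 0, 0.0118, 0, 0.1047, 0]
8 [0, 0.0013, 0, 0.0156, 0, 0.1396, 0]
10 [0, 0.0020, 0, 0.0195, 0, 0.1745, 0]
11 [0, 0.0024, 0, 0.0214, 0, 0.1920, 0]
12 [0, 0.0028, 0, 0.0234, 0, 0.2094, 0]
13 [0, 0.0032, 0, 0.0253, 0, 0.2269, 0]
14 [0, 0.0037, 0, 0.0272, 0, 0.2443, 0]
15 [0, 0.0042, 0, 0.0291, 0, 0.2618, 0]
16 [0, 0.0048, 0, 0.0310, 0, 0.2793, 0]
```

>>> send_rows(motion=[[0, 0.0001, 0.0004, 0.0039, 0, 0.0349, 0], [0, 0.0004, 0.0004, 0.0078, 0, 0.0698, 0], [0, 0.0008, 0.0004, 0.0118, 0, 0.1047, 0], [0, 0.0013, 0.0004, 0.0156, 0, 0.1396, 0], [0, 0.002, 0.0004, 0.0195, 0, 0.1745, 0], [0, 0.0028, 0.0004, 0.0234, 0, 0.2094, 0]])

```text
clock: 17.83
position: [0.5113, 0.1378, 0.0608]
ee_rot: [0.703, -0.081, 0.081, -0.702]
ft_force: [-1.0, -4.6, 0.2]
grip_width: 0.148
```

>>> send_rows(motion=[[0, 0, 0, 0.0019, 0, 0.0175, 0], [0, 0.0001, 0, 0.0039, 0, 0.0349, 0]])

```text
clock: 18.0
position: [0.5123, 0.1417, 0.0608]
ee_rot: [0.701, -0.093, 0.093, -0.701]
ft_force: [-2.3, -5.4, 0.4]
grip_width: 0.149
```

```bash
python3 -c "
from h import *
o=st();print(R.from_quat(o['ee_rot']).inv().apply(o['ft_force']))"
```

```text
18.0 pos [0.5123 0.1417 0.0608] yaw -15.1 y [-0.001 -0.001 -1.   ] F [-2.3 -5.4  0.4] T [-0.99  0.37 -0.04] w 0.149 j [-0.62  0.3   0.3   1.91 -0.11  0.95  1.04]
[-0.78499001 -0.34691089 -5.76464133]
```

>>> send_rows(motion=[[0, 0, 0, 0.0019, 0, 0.0175, 0], [0, 0.0001, 0, 0.0039, 0, 0.0349, 0]])

```text
clock: 18.17
position: [0.5134, 0.1458, 0.0608]
ee_rot: [0.699, -0.106, 0.105, -0.699]
ft_force: [-1.9, -4.5, -0.2]
grip_width: 0.147
```

>>> send_rows(motion=[[0, 0, 0, 0.0019, 0, 0.0175, 0], [0, 0.0001, 0, 0.0039, 0, 0.0349, 0]])

```text
clock: 18.33
position: [0.5146, 0.1495, 0.0607]
ee_rot: [0.697, -0.118, 0.117, -0.697]
ft_force: [-2.1, -5.5, -1.1]
grip_width: 0.147
```

```bash
python3 -c "
from h import *
o=st();print(R.from_quat(o['ee_rot']).inv().apply(o['ft_force']))"
```

```text
18.33 pos [0.5146 0.1495 0.0607] yaw -19.13 y [-0.001 -0.001 -1.   ] F [-2.1 -5.5 -1.1] T [-1.07  0.39 -0.13] w 0.147 j [-0.64  0.31  0.31  1.9  -0.11  0.95  0.96]
[-0.19833555  1.0969701  -5.84950833]
```

>>> send_rows(motion=[[0, 0, 0, 0.001, 0, 0.0087, 0], [0, 0, 0, 0.0019, 0, 0.0175, 0]])

```text
clock: 18.5
position: [0.5153, 0.1514, 0.0607]
ee_rot: [0.696, -0.124, 0.123, -0.696]
ft_force: [-1.4, -4.8, 0.1]
grip_width: 0.144
```

>>> send_rows(motion=[[0, 0, 0, 0.001, 0, 0.0087, 0], [0, 0, 0, 0.0019, 0, 0.0175, 0]])

```text
clock: 18.67
position: [0.516, 0.1532, 0.0607]
ee_rot: [0.695, -0.13, 0.129, -0.695]
ft_force: [-1.7, -4.6, -0.8]
grip_width: 0.144
```

```bash
python3 -c "
from h import *
o=st();print(R.from_quat(o['ee_rot']).inv().apply(o['ft_force']))"
```

```text
18.67 pos [0.516  0.1532 0.0607] yaw -21.1 y [-0.001 -0.    -1.   ] F [-1.7 -4.6 -0.8] T [-1.07  0.32 -0.11] w 0.144 j [-0.64  0.31  0.31  1.89 -0.12  0.95  0.92]
[ 0.03761624  0.82266009 -4.9491373 ]
```

>>> send_rows(motion=[[0, 0, 0, 0.001, 0, 0.0087, 0], [0, 0, 0, 0.0019, 0, 0.0175, 0]])

```text
clock: 18.83
position: [0.5167, 0.155, 0.0607]
ee_rot: [0.694, -0.136, 0.135, -0.694]
ft_force: [-0.6, -5.8, -0.3]
grip_width: 0.149
```

>>> send_rows(motion=[[0, 0, 0, 0.001, 0, 0.0087, 0], [0, 0, 0, 0.0015, 0, 0.0131, 0]])

```text
clock: 19.0
position: [0.5172, 0.1564, 0.0607]
ee_rot: [0.693, -0.14, 0.14, -0.693]
ft_force: [-1.5, -4.9, -0.5]
grip_width: 0.147
```

```bash
python3 -c "
from h import *
o=st();print(R.from_quat(o['ee_rot']).inv().apply(o['ft_force']))"
```

```text
19.0 pos [0.5172 0.1564 0.0607] yaw -22.85 y [-0. -0. -1.] F [-1.5 -4.9 -0.5] T [-1.17  0.37 -0.16] w 0.147 j [-0.65  0.32  0.31  1.89 -0.12  0.96  0.89]
[ 0.50150665  0.51846813 -5.14861079]
```

>>> send_rows(motion=[[0, 0, 0, 0.001, 0, 0.0087, 0], [0, 0, 0, 0.0015, 0, 0.0131, 0]])

```text
clock: 19.17
position: [0.5178, 0.1577, 0.0607]
ee_rot: [0.692, -0.145, 0.145, -0.692]
ft_force: [-1.8, -5.0, -0.2]
grip_width: 0.149
```

```bash
python3 -c "
from h import *
o=st();print(R.from_quat(o['ee_rot']).inv().apply(o['ft_force']))"
```

```text
19.17 pos [0.5178 0.1577 0.0607] yaw -23.61 y [-0.001 -0.    -1.   ] F [-1.8 -5.  -0.2] T [-1.13  0.31 -0.19] w 0.149 j [-0.65  0.32  0.32  1.88 -0.12  0.96  0.88]
[ 0.33093425  0.19893854 -5.35655129]
```

>>> send_rows(motion=[[0, 0, 0, 0.001, 0, 0.0087, 0], [0, 0, 0, 0.0015, 0, 0.0131, 0]])

```text
clock: 19.33
position: [0.5184, 0.1591, 0.0607]
ee_rot: [0.691, -0.149, 0.149, -0.691]
ft_force: [-1.6, -5.3, -0.6]
grip_width: 0.144
```

>>> send_rows(motion=[[0, 0, 0, 0.001, 0, 0.0087, 0], [0, 0, 0, 0.0015, 0, 0.0131, 0]])

```text
clock: 19.5
position: [0.5191, 0.1604, 0.0607]
ee_rot: [0.69, -0.154, 0.154, -0.69]
ft_force: [-1.7, -4.8, -0.5]
grip_width: 0.147
```

```bash
python3 -c "
from h import *
o=st();print(R.from_quat(o['ee_rot']).inv().apply(o['ft_force']))"
```

```text
19.5 pos [0.5191 0.1604 0.0607] yaw -25.11 y [-0. -0. -1.] F [-1.7 -4.8 -0.5] T [-1.19  0.33 -0.16] w 0.147 j [-0.66  0.32  0.32  1.88 -0.12  0.96  0.85]
[ 0.55941704  0.5487592  -5.0840934 ]
```

>>> send_rows(motion=[[0, 0, 0, 0.001, 0, 0.0087, 0], [0, 0, 0, 0.0015, 0, 0.0131, 0]])

```text
clock: 19.67
position: [0.5197, 0.1618, 0.0607]
ee_rot: [0.689, -0.158, 0.158, -0.689]
ft_force: [-1.5, -5.1, -0.8]
grip_width: 0.143
```

>>> send_rows(motion=[[0, 0, 0, 0.001, 0, 0.0087, 0], [0, 0, 0, 0.0015, 0, 0.0131, 0]])

```text
clock: 19.83
position: [0.5202, 0.1627, 0.0606]
ee_rot: [0.689, -0.163, 0.163, -0.688]
ft_force: [-2.8, -6.0, 0.2]
grip_width: 0.146
```

```bash
python3 -c "
from h import *
o=st();print(R.from_quat(o['ee_rot']).inv().apply(o['ft_force']));tgt(-26.6,.0607)
d=camera('side');cv2.imwrite('pics/o1.png',cv2.resize(d['pixels'][125:205,215:295,::-1],None,fx=7,fy=7,interpolation=2))
d=camera('top');cv2.imwrite('pics/o2.png',cv2.resize(d['pixels'][165:235,180:250,::-1],None,fx=7,fy=7,interpolation=2))"
```

```text
19.83 pos [0.5202 0.1627 0.0606] yaw -26.62 y [-0.001 -0.001 -1.   ] F [-2.8 -6.   0.2] T [-1.55  0.57  0.  ] w 0.146 j [-0.66  0.33  0.32  1.87 -0.12  0.96  0.82]
[ 0.18292269 -0.17530757 -6.60420848]
shift [-0.0006 -0.0001  0.0011] turn [ 0.0014 -0.0003 -0.0004] rows 0.030517188185223098 0.011953230738630504
```

View pics/o1.png

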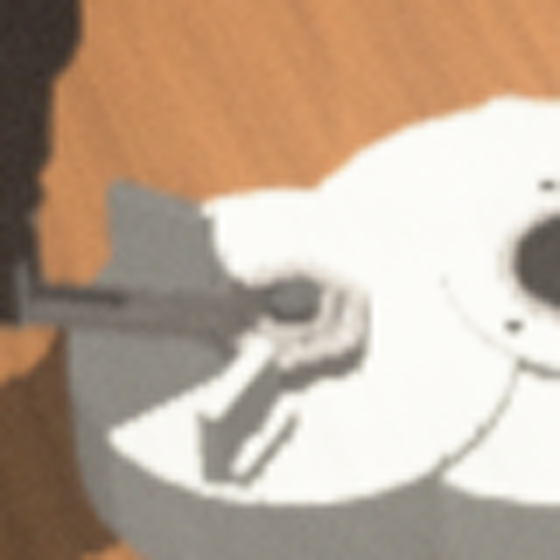

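View pics/o2.png

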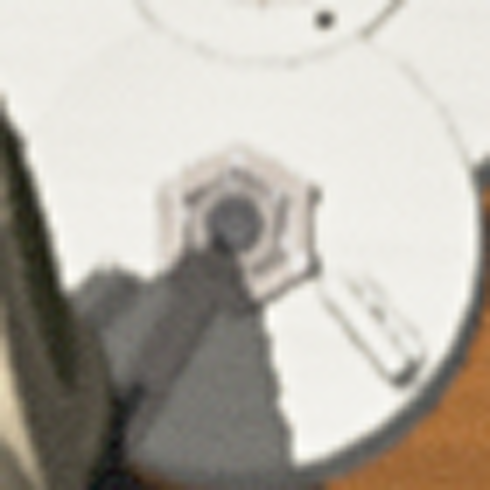

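>>> send_rows(motion=[[0, 0, 0, 0.0006, 0, 0.005, 0], [0, 0, 0, 0.0006, 0, 0.005, 0]])

```text
clock: 20.1
position: [0.5204, 0.1632, 0.0607]
ee_rot: [0.688, -0.165, 0.164, -0.687]
ft_force: [-3.0, -7.1, 0.2]
grip_width: 0.148
```

```bash
python3 -c "
from h import *
o=st();print(R.from_quat(o['ee_rot']).inv().apply(o['ft_force']))"
```

```text
20.1 pos [0.5204 0.1632 0.0607] yaw -26.9 y [-0.001 -0.001 -1.   ] F [-3.  -7.1  0.2] T [-1.49  0.62 -0.05] w 0.148 j [-0.67  0.33  0.32  1.87 -0.12  0.96  0.81]
[ 0.55103231 -0.15785075 -7.66695705]
```

>>> send_rows(motion=[[0, 0, 0, 0.0006, 0, 0.005, 0], [0, 0, 0, 0.0006, 0, 0.005, 0]])

```text
clock: 20.27
position: [0.5206, 0.1636, 0.0606]
ee_rot: [0.688, -0.167, 0.166, -0.687]
ft_force: [-3.5, -6.8, 1.7]
grip_width: 0.143
```

```bash
python3 -c "
from h import *
o=st();print(R.from_quat(o['ee_rot']).inv().apply(o['ft_force']))"
```

```text
20.27 pos [0.5206 0.1636 0.0606] yaw -27.19 y [-0.001 -0.001 -1.   ] F [-3.5 -6.8  1.7] T [-1.59  0.63 -0.01] w 0.143 j [-0.67  0.33  0.32  1.87 -0.13  0.96  0.81]
[-7.43431638e-03 -1.65234643e+00 -7.64817301e+00]
```

>>> send_rows(motion=[[0, 0, 0, 0.001, 0, 0.0087, 0], [0, 0, 0, 0.001, 0, 0.0087, 0]])

```text
clock: 20.43
position: [0.521, 0.1644, 0.0606]
ee_rot: [0.687, -0.17, 0.169, -0.686]
ft_force: [-3.8, -7.8, 1.6]
grip_width: 0.15
```

```bash
python3 -c "
from h import *
o=st();print(R.from_quat(o['ee_rot']).inv().apply(o['ft_force']))"
```

```text
20.43 pos [0.521  0.1644 0.0606] yaw -27.7 y [-0.001 -0.002 -1.   ] F [-3.8 -7.8  1.6] T [-1.68  0.73 -0.01] w 0.15 j [-0.67  0.33  0.33  1.87 -0.13  0.96  0.8 ]
[ 0.25578066 -1.61475003 -8.64844594]
```

>>> send_rows(motion=[[0, 0, 0, 0.001, 0, 0.0087, 0], [0, 0, 0, 0.001, 0, 0.0087, 0]])

```text
clock: 20.6
position: [0.5214, 0.1651, 0.0606]
ee_rot: [0.687, -0.173, 0.172, -0.685]
ft_force: [-3.0, -8.0, 2.7]
grip_width: 0.151
```

>>> send_rows(motion=[[0, 0, 0, 0.0008, 0, 0.007, 0], [0, 0, 0, 0.0008, 0, 0.007, 0]])

```text
clock: 20.77
position: [0.5216, 0.1656, 0.0606]
ee_rot: [0.686, -0.175, 0.174, -0.684]
ft_force: [-5.0, -8.6, 3.3]
grip_width: 0.146
```

```bash
python3 -c "
from h import *
o=st();print(R.from_quat(o['ee_rot']).inv().apply(o['ft_force']))"
```

```text
20.77 pos [0.5216 0.1656 0.0606] yaw -28.59 y [-0.002 -0.002 -1.   ] F [-5.  -8.6  3.3] T [-1.99  1.01  0.09] w 0.146 j [-0.67  0.33  0.33  1.87 -0.13  0.96  0.78]
[-0.27253505 -3.31511976 -9.96988332]
```

>>> send_rows(motion=[[0, 0, 0, 0.001, 0, 0.0087, 0], [0, 0, 0, 0.001, 0, 0.0087, 0], [0, 0, 0, 0.001, 0, 0.0087, 0], [0, 0, 0, 0.001, 0, 0.0087, 0], [0, 0, 0, 0.001, 0, 0.0087, 0]])

```text
clock: 21.18
position: [0.522, 0.1663, 0.0606]
ee_rot: [0.685, -0.178, 0.177, -0.684]
ft_force: [-5.2, -9.2, 2.6]
grip_width: 0.146
```

```bash
python3 -c "
from h import *
o=st();print(R.from_quat(o['ee_rot']).inv().apply(o['ft_force']))"
```

```text
21.18 pos [0.522  0.1663 0.0606] yaw -29.07 y [-0.002 -0.002 -1.   ] F [-5.2 -9.2  2.6] T [-2.1   1.08  0.11] w 0.146 j [-0.67  0.34  0.33  1.87 -0.13  0.96  0.77]
[ -0.04357593  -2.61836979 -10.58494523]
```

>>> send_rows(motion=[[0, 0, 0, 0.001, 0, 0.0087, 0], [0, 0, 0, 0.001, 0, 0.0087, 0], [0, 0, 0, 0.001, 0, 0.0087, 0], [0, 0, 0, 0.001, 0, 0.0087, 0]])

```text
clock: 21.52
position: [0.5224, 0.1671, 0.0606]
ee_rot: [0.685, -0.181, 0.18, -0.683]
ft_force: [-5.2, -10.5, 4.6]
grip_width: 0.149
```

```bash
python3 -c "
from h import *
o=st();print(R.from_quat(o['ee_rot']).inv().apply(o['ft_force']));arc([-2,-4,-6,-8,-10])"
```

```text
21.52 pos [0.5224 0.1671 0.0606] yaw -29.57 y [-0.002 -0.002 -1.   ] F [ -5.2 -10.5   4.6] T [-2.19  1.16  0.18] w 0.149 j [-0.68  0.34  0.33  1.86 -0.13  0.96  0.77]
[  0.60603603  -4.58561257 -11.70346624]
-2 [0, 0.0000, 0, -0.0039, 0, -0.0349, 0]
-4 [0, 0.0002, 0, -0.0079, 0, -0.0698, 0]
-6 [0, 0.0005, 0, -0.0118, 0, -0.1047, 0]
-8 [0, 0.0009, 0, -0.0157, 0, -0.1396, 0]
-10 [0, 0.0014, 0, -0.0196, 0, -0.1745, 0]
```

>>> send_rows(motion=[[0, 0, 0, -0.0039, 0, -0.0349, 0], [0, 0.0002, 0, -0.0079, 0, -0.0698, 0], [0, 0.0005, 0, -0.0118, 0, -0.1047, 0], [0, 0.0007, 0, -0.0135, 0, -0.12, 0], [0, 0.0007, 0, -0.0135, 0, -0.12, 0], [0, 0.0007, -0.005, -0.0135, 0, -0.12, 0], [0, 0.0007, -0.014, -0.0135, 0, -0.12, 0], [0, 0.0007, -0.026, -0.0135, 0, -0.12, 0], [0, 0.0007, -0.042, -0.0135, 0, -0.12, 0], [0, 0.0007, -0.06, -0.0135, 0, -0.12, 0]])

```text
clock: 22.35
position: [0.5167, 0.1579, 0.1221]
ee_rot: [-0.693, 0.139, -0.138, 0.694]
ft_force: [0.8, 0.0, -3.8]
grip_width: 0.143
```

>>> send_rows(motion=[[0, 0, -0.015, 0, 0, 0, 0], [0, 0, -0.02, 0, 0, 0, 0], [0, 0, -0.02, 0, 0, 0, 0], [0, 0, -0.02, 0, 0, 0, 0]])

```text
clock: 22.68
position: [0.517, 0.1574, 0.1408]
ee_rot: [-0.693, 0.139, -0.138, 0.694]
ft_force: [-0.5, -0.6, -3.0]
grip_width: 0.146
```

```bash
python3 -c "
from h import *
o=st()
d=camera('side');cv2.imwrite('pics/p1.png',cv2.resize(d['pixels'][125:195,225:295,::-1],None,fx=8,fy=8,interpolation=2))
d=camera('top');cv2.imwrite('pics/p2.png',cv2.resize(d['pixels'][165:235,180:250,::-1],None,fx=8,fy=8,interpolation=2));go([.5255,-.2063,.14],-3.4)"
```

```text
22.68 pos [0.517  0.1574 0.1408] yaw -22.59 y [ 0.     0.001 -1.   ] F [-0.5 -0.6 -3. ] T [0.08 0.16 0.04] w 0.146 j [-0.67  0.22  0.33  1.82 -0.08  1.12  0.86]
shift [ 0.1479  0.     -0.3319] turn [ 0.0007 -0.3352 -0.0013] rows 8.713686969314727 2.6822260428123426
```

View pics/p1.png

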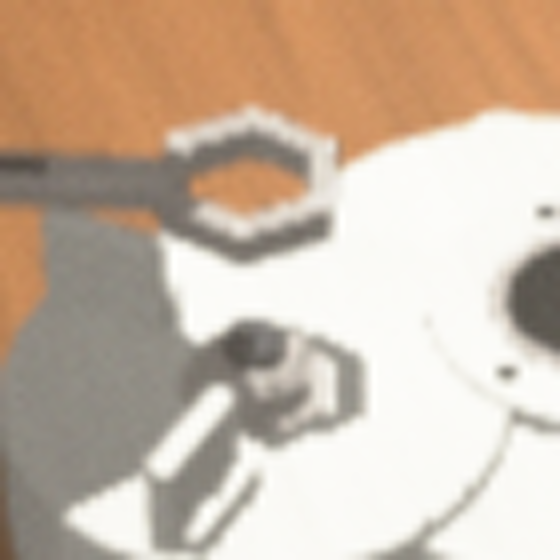

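View pics/p2.png

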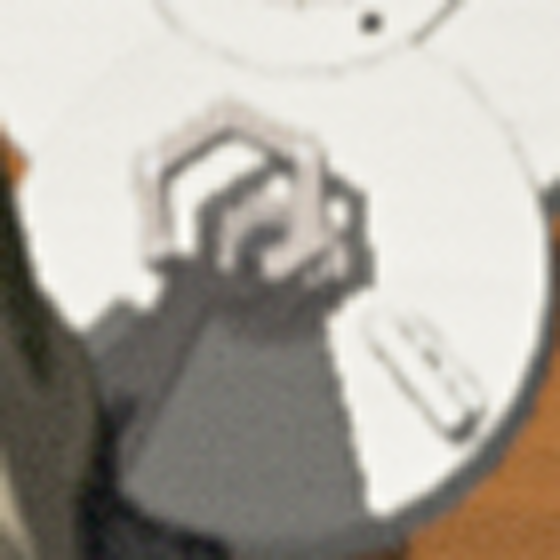

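```bash
python3 -c "
from h import *
go([.612,.05,.2],0)"
```

```text
shift [ 0.1292 -0.0602 -0.0621] turn [ 0.0006 -0.3945 -0.0014] rows 3.72753556326999 3.1570823622414546
```

>>> send_rows(motion=[[0, 0.01, -0.02, -0.006, 0, -0.05, 0], [0, 0.035, -0.045, -0.018, 0, -0.14, 0], [0, 0.065, -0.06, -0.032, 0, -0.23, 0], [0, 0.095, -0.06, -0.046, 0, -0.32, 0], [0, 0.12, -0.06, -0.058, 0, -0.38, 0], [0, 0.129, -0.06, -0.062, 0, -0.3945, 0], [0, 0.129, -0.06, -0.062, 0, -0.3945, 0], [0, 0.129, -0.06, -0.062, 0, -0.3945, 0], [0, 0.129, -0.06, -0.062, 0, -0.3945, 0]])

```text
clock: 23.53
position: [0.6116, 0.0512, 0.2]
ee_rot: [-0.707, 0.001, 0.001, 0.707]
ft_force: [-0.1, 0.3, -3.8]
grip_width: 0.148
```

```bash
python3 -c "
from h import *
o=st();c=camera('wrist');cv2.imwrite('pics/q1.png',c['pixels'][:,:,::-1])
np.savez('q1.npz',px=c['pixels'],rz=c['range_z'],T=wT(c,o));n=ray(c,0,0,.0725,wT(c,o))
T=np.linalg.inv(wT(c,o));q=T[:3,:3]@np.array([.6198,.1125,.0725])+T[:3,3];f=210/np.tan(np.radians(c['fovy']/2));u,v=int(q[0]/q[2]*f+c['cx']),int(q[1]/q[2]*f+c['cy']);print(u,v)
crop(cv2.convertScaleAbs(c['pixels'],alpha=1.3),u-50,v-45,u+50,v+45,7,'pics/q2.png')"
```

```text
23.53 pos [0.6116 0.0512 0.2   ] yaw 0.02 y [-0.002  0.    -1.   ] F [-0.1  0.3 -3.8] T [0.   0.2  0.02] w 0.148 j [-0.45  0.33  0.37  1.55 -0.12  1.28  1.51]
346 212
```

View pics/q2.png

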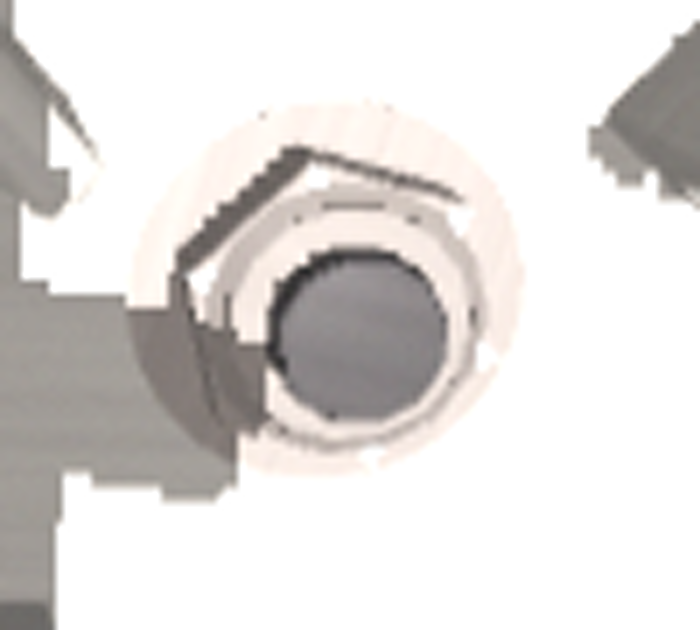

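```bash
python3 -c "
from h import *
st();go([.518,-.206,.06],-3.4)"
```

```text
23.58 pos [0.6117 0.0515 0.2003] yaw 0.05 y [-0.001  0.001 -1.   ] F [ 0.2  0.7 -3.6] T [0.04 0.14 0.02] w 0.148 j [-0.45  0.33  0.37  1.55 -0.12  1.28  1.51]
shift [-0.0937  0.1402 -0.2575] turn [-0.0006  0.0602 -0.0012] rows 7.380827815131603 0.4818608919856187
```

>>> send_rows(motion=[[0, -0.008, 0, -0.02, 0, 0.01, 0], [0, -0.02, 0, -0.055, 0, 0.02, 0], [0, -0.033, 0.005, -0.09, 0, 0.03, 0], [0, -0.046, 0.02, -0.125, 0, 0.04, 0], [0, -0.059, 0.04, -0.16, 0, 0.05, 0], [0, -0.07, 0.065, -0.192, 0, 0.06, 0], [0, -0.081, 0.09, -0.222, 0, 0.06, 0], [0, -0.09, 0.115, -0.245, 0, 0.06, 0], [0, -0.0937, 0.132, -0.2575, 0, 0.06, 0], [0, -0.0937, 0.14, -0.2575, 0, 0.06, 0]])

```text
clock: 24.42
position: [0.5157, -0.2097, 0.0586]
ee_rot: [0.707, -0.024, 0.021, -0.707]
ft_force: [-1.3, -0.1, -2.5]
grip_width: 0.146
```

>>> send_rows(motion=[[0, 0, 0, 0, 0, 0, 0], [0, 0, 0, 0, 0, 0, 0], [0, 0, 0, 0, 0, 0, 0], [0, 0, 0, 0, 0, 0, 0]])

```text
clock: 24.75
position: [0.52, -0.2063, 0.062]
ee_rot: [-0.707, 0.02, -0.021, 0.707]
ft_force: [0.0, 0.9, -2.7]
grip_width: 0.145
```

```bash
python3 -c "
from h import *
st();go([.518,-.206,.0105],-3.4);d=camera('side');crop(d['pixels'],180,180,360,340,4,'pics/r1.png')"
```

```text
24.75 pos [ 0.52   -0.2063  0.062 ] yaw -3.34 y [ 0.002  0.    -1.   ] F [ 0.   0.9 -2.7] T [ 0.07  0.16 -0.01] w 0.145 j [-0.11  0.37  0.48  1.84 -0.21  0.97  1.97]
shift [-0.0021  0.0515  0.0001] turn [-0.0003  0.0011  0.0021] rows 1.2361562906889225 0.019131855329684967
```

View pics/r1.png

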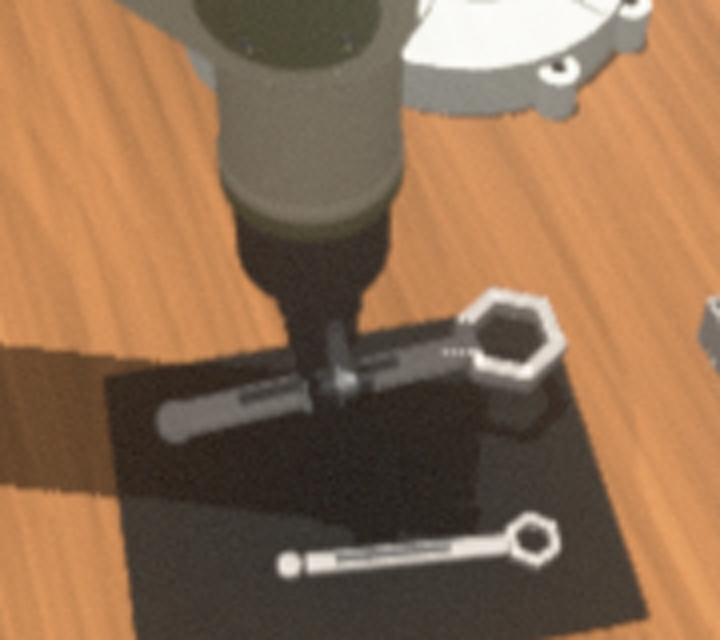

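Over its old place, level. Lower gently.

>>> send_rows(motion=[[0, -0.002, 0.01, 0, 0, 0, 0], [0, -0.002, 0.022, 0, 0, 0, 0], [0, -0.002, 0.034, 0, 0, 0, 0], [0, -0.002, 0.043, 0, 0, 0, 0], [0, -0.002, 0.048, 0, 0, 0, 0], [0, -0.002, 0.051, 0, 0, 0, 0], [0, -0.002, 0.052, 0, 0, 0, 0], [0, -0.002, 0.052, 0, 0, 0, 0]])

```text
clock: 25.47
position: [0.5167, -0.2075, 0.0087]
ee_rot: [0.707, -0.021, 0.021, -0.707]
ft_force: [0.5, 1.1, -2.6]
grip_width: 0.151
```

```bash
python3 -c "
from h import *
st()"
```

```text
25.47 pos [ 0.5167 -0.2075  0.0087] yaw -3.47 y [-0. -0. -1.] F [ 0.5  1.1 -2.6] T [-0.01  0.1  -0.02] w 0.151 j [-0.08  0.45  0.46  1.88 -0.25  0.87  2.01]
```

>>> send_rows(motion=[[0, 0, 0.0008, 0, 0, 0, 0], [0, 0, 0.0015, 0, 0, 0, 0], [0, 0, 0.0015, 0, 0, 0, 0]])

```text
clock: 25.72
position: [0.517, -0.2075, 0.0077]
ee_rot: [0.707, -0.021, 0.022, -0.707]
ft_force: [-0.3, -0.1, -2.9]
grip_width: 0.15
```

```bash
python3 -c "
from h import *
st()"
```

```text
25.72 pos [ 0.517  -0.2075  0.0077] yaw -3.46 y [ 0.001 -0.    -1.   ] F [-0.3 -0.1 -2.9] T [-0.06 -0.01 -0.05] w 0.15 j [-0.08  0.45  0.46  1.88 -0.25  0.87  2.01]
```

Nearly touching; a little lower, then release with a modest opening.

>>> send_rows(motion=[[0, 0, 0.0006, 0, 0, 0, 0], [0, 0, 0.001, 0, 0, 0, 0], [0, 0, 0.001, 0, 0, 0, 0]])

```text
clock: 25.97
position: [0.517, -0.2075, 0.0074]
ee_rot: [-0.707, 0.021, -0.022, 0.707]
ft_force: [-4.8, 0.8, 9.3]
grip_width: 0.151
```

>>> send_rows(motion=[[25, 0, 0, 0, 0, 0, 0], [35, 0, 0, 0, 0, 0, 0], [50, 0, 0, 0, 0, 0, 0], [50, 0, 0, 0, 0, 0, 0], [50, 0, 0, 0, 0, 0, 0]])

```text
clock: 26.38
position: [0.5167, -0.2074, 0.0063]
ee_rot: [-0.707, 0.021, -0.021, 0.707]
ft_force: [0.3, 0.4, -0.6]
grip_width: 0.504
```

>>> send_rows(motion=[[50, 0, -0.01, 0, 0, 0, 0], [50, 0, -0.035, 0, 0, 0, 0], [50, 0, -0.07, 0, 0, 0, 0], [50, 0, -0.11, 0, 0, 0, 0], [50, 0, -0.15, 0, 0, 0, 0], [50, 0, -0.19, 0, 0, 0, 0], [50, 0, -0.19, 0, 0, 0, 0], [50, 0, -0.19, 0, 0, 0, 0]])

```text
clock: 27.05
position: [0.5178, -0.208, 0.1995]
ee_rot: [0.707, -0.02, 0.023, -0.707]
ft_force: [-0.2, -0.2, -0.8]
grip_width: 0.498
```

```bash
python3 -c "
from h import *
o=st();c=camera('wrist');cv2.imwrite('pics/s1.png',c['pixels'][:,:,::-1])
d=camera('side');crop(d['pixels'],180,180,400,380,3,'pics/s2.png')
rz=c['range_z'];f=210/np.tan(np.radians(c['fovy']/2));T=wT(c,o)
v,u=np.mgrid[0:420,0:560]
P=np.stack([(u-c['cx'])/f*rz,(v-c['cy'])/f*rz,rz],-1)@T[:3,:3].T+T[:3,3]
for r in range(115,260,15):print(r,np.median(P[r,269:272],0).round(4),P[r,240].round(4))"
```

```text
27.05 pos [ 0.5178 -0.208   0.1995] yaw -3.47 y [ 0.005 -0.001 -1.   ] F [-0.2 -0.2 -0.8] T [ 0.01 -0.02  0.01] w 0.498 j [-0.16  0.21  0.53  1.72 -0.11  1.24  1.91]
115 [ 0.4456 -0.2091  0.0156] [ 0.4437 -0.2392  0.004 ]
130 [ 0.4596 -0.21    0.0159] [ 0.4582 -0.2405  0.0043]
145 [ 0.474  -0.2109  0.0156] [ 0.4731 -0.2419  0.0035]
160 [ 0.4887 -0.2118  0.0157] [ 0.4883 -0.2432  0.0044]
175 [ 0.5039 -0.2128  0.0156] [ 0.5038 -0.2446  0.005 ]
190 [ 0.5193 -0.2138  0.0167] [ 0.5202 -0.2462  0.0036]
205 [ 0.5353 -0.2138  0.0166] [ 0.5364 -0.2475  0.005 ]
220 [ 0.5518 -0.2159  0.0161] [ 0.5535 -0.2492  0.0042]
235 [ 0.5685 -0.217   0.0164] [ 0.5709 -0.2507  0.0044]
250 [ 0.5857 -0.2181  0.0165] [ 0.5889 -0.2524  0.0043]
```

View pics/s1.png

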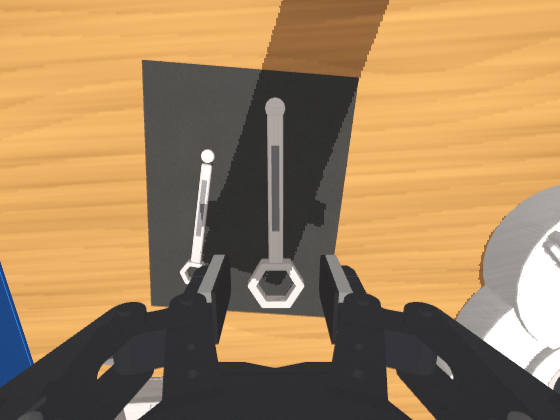

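View pics/s2.png

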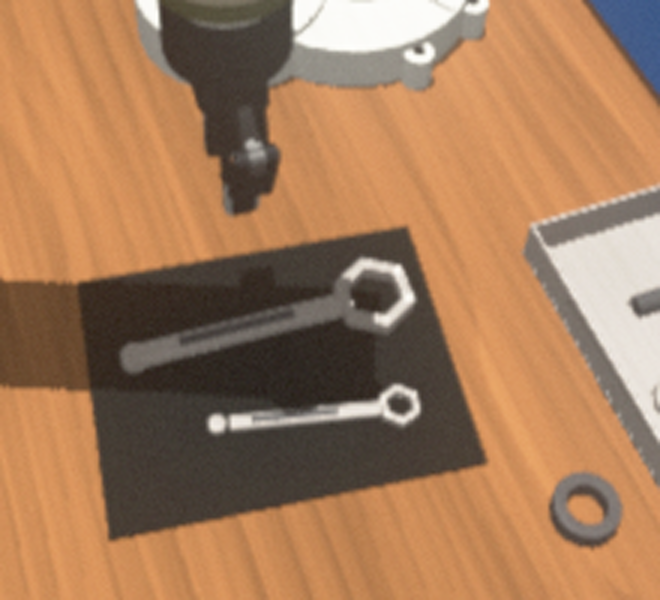

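```bash
python3 -c "
from workcell import *
print(hand_in())"
```

```text
the job is handed in; nothing more can be done
None
```

I tightened the flange nut with the larger spanner in three strokes of about 40°, 67° and 60°, lifting and reseating between them. I then laid the spanner back flat on the mat and handed the job in at about 27 s. `hand_in()` gives no verdict, so these are my own last checks:

- **Nut at its stop:** the handle force sat at about 5 N while the nut was turning. It then rose steadily to 11.7 N at the stop and stayed above 10 N for more than 0.4 s. In the wrist image taken after lifting off, the nut's flats give a reading of about 3.40 to 3.41 rad. That measurement is only good to about 0.02 rad.
- **Stop angle disagreed:** the stop came at a spanner yaw of about -26°, where I had predicted about -22°. The wrist image of the nut afterwards matched the 3.40 stop, so I put the difference down to play and grip flex.
- **Walls:** the commanded swing stayed about 6° or more from either wall. The wrist forces showed no sign of contact.
- **Spanner on the mat:** its top is 15.6 to 16.7 mm above the bench along the handle, so it lies flat on the mat. The gripper was open and about 20 cm up.
- **Other things:** the small spanner and collar look to be where they were in the last images. I did not look at the bearing again at the end, but nothing passed near it.

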